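# Change over the flip stops and butt the strip

## Task

Change the sawing board over to the longer length by pushing with your fingertips: flip the short stop, which is hanging down, up and right over so that it stays folded back, and push the folded long stop over until it hangs fully down. Then push the loose wooden strip along, flat against the fence, until its end butts against the long stop. Do not lift the strip, and leave the house, saw, mug and cut piece where they are.

Things in the scene. Friction and masses are not known exactly. Their poses are not given: they have to be found in the camera images.
- station: Fixed sawing board: pale wood base, aluminium fence along its far side. Origin on the bench at the saw slot (3 mm cut across base and fence). x points away from the robot, y along the fence. In mm: base x -125..95, y -320..245, top z 18; fence front face x 50, back x 75, top z 68. Both stops are on the slot's +y side.
- strip: Loose dark hardwood strip, 36 (x) x 240 (y) x 18 (z) mm, about 100 g, lying on the base in front of the fence, at the start a few mm off it and slightly askew. Origin: centre of its underside; y along its length.
- strip_end (a point): Centre of the strip's +y end face (36 x 18 mm), the end that must butt against the stop; 120 mm along y from the strip's origin, 9 mm above its underside.
- strip_tail (a point): Centre of the strip's -y end face, the end to push on.
- short_stop: Aluminium carrier (25 x 66 mm) of the short-length flip stop, the one nearer the saw slot, clamped on the fence; does not move. Axes as the station's. Origin on the fence's top, mid thickness, in the arm's middle plane. The arm's hinge pin runs along y, 18 mm above this origin. A black knob (r 8.5 mm, top at 23 mm) stands 24 mm to +y.
- short_arm (a joint): Angle (rad) of the short stop's steel arm about its pin (+y axis). 0: hangs fully down in front of the fence (hard stop; starts so); grows as it is flipped up and over; 2.6: folded back (hard stop). Free pivot, no spring, 100 g; falls down from below about 1.9, falls back from above 2.15. Down, from the pin: bar 18 mm high to 55 mm in front (-x); blade 17..55 mm in front, down to 64 mm below.
- short_tab (a point): Middle of the front edge (round, r 4 mm) of the short stop's thumb tab, the place to push up from below; turns with the arm. Arm down: 82 mm in front (-x) of the pin, level with it. The tab is 26 mm wide (y), 5 mm thick, underside 2.5 mm below the pin, and juts out 31 mm from the blade's front edge. The arm's plate (bar, blade) is 8 mm thick (y).
- long_stop: Carrier of the long-length flip stop, the same part as short_stop, farther along the fence (+y), origin and axes likewise. With its arm down the blade reaches to 4 mm above the base, and the blade face that the strip's end butts against is at y = -4 mm in this frame.
- long_arm (a joint): Angle of the long stop's arm, same part and sense as short_arm (0 fully down, 2.6 folded back). Starts folded back, 2.4 to 2.6: the blade's free end then points up, its corner 84 mm from the pin, and can be pushed towards the robot from behind; the tab points back and up.
- long_tab (a point): Middle of the rounded edge of the long stop's thumb tab, as short_tab.
- house: Loose wooden model house, base 85 x 75 mm, 100 mm tall, standing on the bench to the left. Origin: centre of its underside. Bystander.
- saw: Loose backsaw lying flat on the bench beyond the fence, blade along y, about 320 mm long. Origin near the middle of the blade. Bystander.
- mug: Loose black pencil mug, r 34 mm, 90 mm tall with pencils to 170 mm, on the bench to the left, beyond the board. Origin: centre of its underside. Bystander.
- cutpiece: Loose piece already cut, 36 x 65 x 18 mm, lying on the front part of the base. Origin: centre of its underside. Bystander.

How it is judged:
By the outcome, as a careful person would: the job done as asked, in the order asked, and still so for the second after the job is handed in, with the robot touching nothing.
It also fails if it takes over 72 s, if anything falls off the work surface, if the arm or the gripper's body presses on something with over 40 N, if the wrist force passes 120 N, or if a joint passes its speed limit or range.

## Robot

A 6-joint arm with a two-finger parallel gripper is mounted at the origin on the work surface. World frame = base frame: x ahead of the robot, y to its left, z up, the work surface at z = 0. Lengths are in m, angles in rad, forces in N, time in s.
With the tool pointing down it reaches from about 0.375 to 0.9 m from the base axis. Payload 3.1 kg.
Tool frame: the origin (TCP) lies midway between the tips of the shut fingers; the grasp point (between the pads) lies manip.grip_depth behind it (manip.grip_depth is the distance from the TCP to the grasp point, in m); z points along the fingers, y is the direction in which the jaws open and shut (so a half turn about z gives the same grasp; the last joint's range is limited). The gripper opens to 85 mm and grips with 20 to 120 N. Pads are 22 mm wide; open, the fingers measure 114 mm over their backs; the gripper's body (76 mm by 85 mm) begins 54 mm behind the grasp point. The pads swing forward as they close: fully open they stand 13 mm farther back than shut.
Start: joints at [-1.393, 0.527, 1.433, -0, 1.181, -0.178], TCP at [0.218, -0.586, 0.198] pointing down, gripper open.
Joint ranges: [-3.08, 3.08], [-0.75, 2.2], [0.22, 2.44], [-1.43, 4.57], [0, 2.65], [-2.85, 2.85]. Speed limits (rad/s): [2.79, 2.79, 3.14, 3.14, 3.14, 3.14].

## Interface

Orientations are given as a unit quaternion [x, y, z, w].
In Python, from station import manip, vision gives the robot as it stands.
- The arm moves only by the shell command python3 -m crank 'ROWS' [FORCE]. ROWS is JSON, a list of rows, each an object with "grip": the closure, from 0 (fully open) to 1 (shut); "offset": the shift along the tool's x, y, z in mm, a list of three; "angular": the turn, a rotation vector about the tool's x, y, z in degrees, a list of three. A call has 1 to 10 rows; each row is the pose to reach, as a shift and turn from the pose commanded when the call began, along the tool's axes at that moment; what a row does not reach only later rows make up. A row lasts 1/10 s, in which the tool goes at most 50 mm and 8.59 degrees, less where a joint would pass 70% of its speed; a pose out of reach is approached as far as the arm can. A call with a gripper value outside its range is refused whole. The fingers move at their own pace and stop on an object; FORCE is the grip in N (left out, the last holds). Time passes only in rows, so rows that repeat a pose let the fingers close. It gives the time, the measured TCP pose, the force and the opening at its end, in the units of the state.
- manip.sense(): the state, without advancing time (a new reading comes with each control period).
- vision.snapshot(name): name is "side" or "top" or "wrist"; returns a dict with "pixels" (400x640x3 uint8, red, green, blue), "intrinsics" (3x3 intrinsics, pixels), "R" (3x3) and "t" (3): a world point X has camera coordinates R X + t. Camera axes: x right, y down, z forward; pixel columns grow to the right and rows downward; lengths in m; the calibration is good to about 2 mm. A picture is of the moment at which its call begins. There is no depth.
- manip.sign_off(): hands the job in, once; it reports no verdict.
The state is a dict: "t": time; "q": joint angles; "qd": joint speeds; "tau": joint torques, N m; "tcp_pos": TCP position; "tool_rot": TCP orientation; "force": force on the tool from outside, world axes, zero at the start; "ft_torque": the same for the moment, N m; "finger_gap": opening from 0.0 (shut) to 1.0 (fully open).
Only numpy, scipy, OpenCV 4.12 (cv2) and the standard library are available. Lean on these libraries where they do the work, as an engineer would, in place of code of your own. Each camera call takes 0.05 s, during which the arm holds its last target.

## Working session

There is one attempt and no reset: what is moved stays moved. The work goes in short steps, Python scripts to look and compute and a shell command to move; the robot and the scene stay as the last step left them, time stands still between calls to the robot, and variables do not carry over. Pictures are saved under pics/ and viewed, and the job is handed in when it is done.

```bash
ls -la; mkdir -p pics
python3 - <<'E'
from station import manip, vision
import cv2
s=manip.sense(); print({k:(v if not hasattr(v,'round') else v) for k,v in s.items()}); print(manip.grip_depth)
for n in ["side","top","wrist"]:
    d=vision.snapshot(n); cv2.imwrite(f"pics/{n}0.png",d["pixels"][:,:,::-1]); print(n,d["intrinsics"],d["R"],d["t"])
E
```

```text
total 12
drwxr-xr-x  3 agent agent 4096 Dec  6 12:45 .
drwxr-xr-x 23 root  root  4096 Dec  6 12:45 ..
drwxr-xr-x  2 agent agent 4096 Dec  6 12:45 pics
{'t': 0.0, 'q': array([-1.39249181e+00,  5.28436852e-01,  1.43391055e+00, -1.51096691e-05,
        1.18140864e+00, -1.78465388e-01]), 'qd': array([ 0.00177907, -0.0017308 , -0.00048066,  0.00151642, -0.00020766,
        0.00116397]), 'tau': array([ 2.73614978e-04, -4.42347765e+01, -1.78023773e+01, -3.12276616e-04,
        8.46066599e-03, -2.46187071e-07]), 'tcp_pos': array([ 0.21818139, -0.5848342 ,  0.19724909]), 'tool_rot': array([ 9.84130465e-01,  1.77443112e-01, -6.89917978e-06, -1.08169399e-03]), 'force': array([-0.13704063,  0.21473524, -0.56295313]), 'ft_torque': array([ 0.03441918, -0.04710842, -0.00299916]), 'finger_gap': 1.006319839967952}
0.0187
side [[400.37096181   0.         314.64405018]
 [  0.         400.37096181 203.35772945]
 [  0.           0.           1.        ]] [[ 0.99284977 -0.11926532 -0.00501224]
 [-0.07810475 -0.61730013 -0.78284111]
 [ 0.09027174  0.77763509 -0.62220148]] [-0.59598073  0.14147571  1.06651945]
top [[369.24316655   0.         315.48349617]
 [  0.         369.24316655 198.78521273]
 [  0.           0.           1.        ]] [[-0.00126055 -0.99999699 -0.00210667]
 [-0.99930622  0.00133809 -0.03721953]
 [ 0.03722223  0.00205829 -0.99930489]] [0.08079652 0.592898   0.97764791]
wrist [[327.53500825   0.         318.91142233]
 [  0.         327.53500825 199.14241217]
 [  0.           0.           1.        ]] [[ 0.34783904 -0.93754852 -0.00328145]
 [-0.90235629 -0.33572831  0.27025844]
 [-0.25448208 -0.0910454  -0.96278222]] [-0.62334743 -0.03438844  0.37883644]
```

View pics/side0.png

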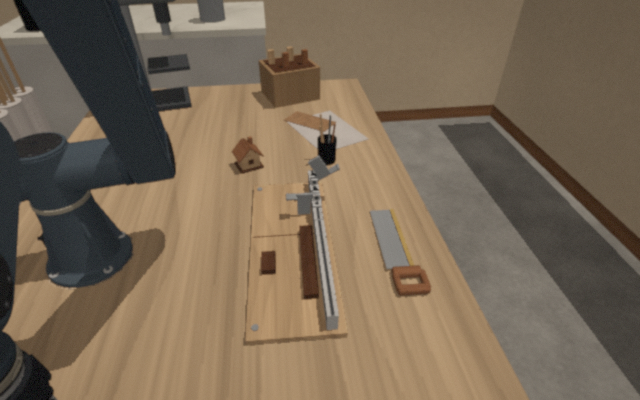

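View pics/top0.png

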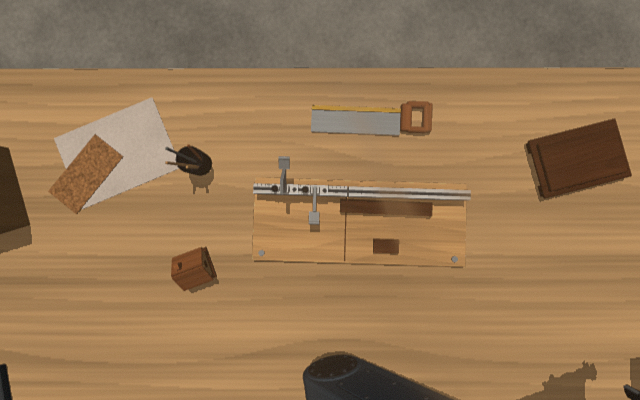

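View pics/wrist0.png

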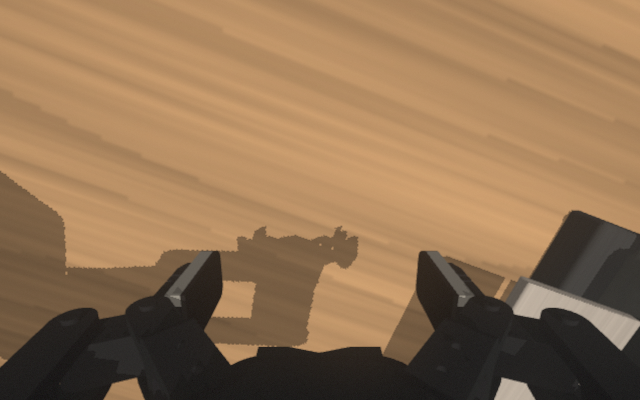

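The top view shows the board at cols 253-468, rows 183-266. The slot is near col 346, the short tab at (314,217), the long tab at (284,162) and the strip spans cols 340-432 at row ~208. I'll enlarge it to measure.

```bash
cat > h.py <<'E'
import numpy as np, cv2
from station import manip, vision
def ray(d,px,z):
    K=np.array(d["intrinsics"]);R=np.array(d["R"]);t=np.array(d["t"])
    c=-R.T@t; v=R.T@np.linalg.inv(K)@np.array([px[0],px[1],1.]); return c+v*(z-c[2])/v[2]
def proj(d,X):
    K=np.array(d["intrinsics"]);p=K@(np.array(d["R"])@np.array(X)+np.array(d["t"])); return p[:2]/p[2]
def crop(d,x0,y0,x1,y1,f,fn):
    im=d["pixels"][y0:y1,x0:x1,::-1]; cv2.imwrite(fn,cv2.resize(im,None,fx=f,fy=f,interpolation=cv2.INTER_CUBIC))
E
python3 - <<'E'
from h import *
d=vision.snapshot("top"); crop(d,245,150,475,275,3.4,"pics/topc.png"); np.save("pics/top.npy",d,allow_pickle=True)
e=vision.snapshot("side"); crop(e,240,140,400,345,2.9,"pics/sidec.png"); np.save("pics/side.npy",e,allow_pickle=True)
E
```

```text
(no output)
```

View pics/topc.png

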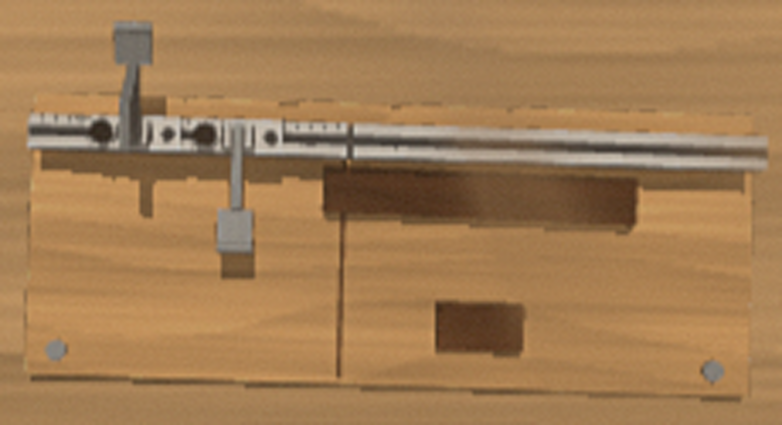

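View pics/sidec.png

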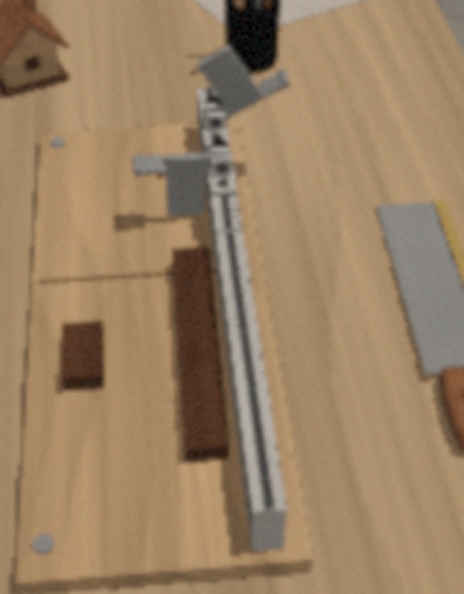

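```bash
cat > fit.py <<'E'
from h import *
d=np.load("pics/top.npy",allow_pickle=True).item(); e=np.load("pics/side.npy",allow_pickle=True).item()
T=lambda u,v:(245+u/3.4,150+v/3.4); S=lambda u,v:(240+u/2.9,140+v/2.9)
print("cam",-d["R"].T@d["t"],-e["R"].T@e["t"])
# (station xyz mm, cam, px)
P=[((-125,245,18),d,T(28,374)),((-125,-320,18),d,T(745,396)),((-125,0,18),d,T(338,376)),((50,-320,68),d,T(768,170)),((75,-320,68),d,T(768,137)),
((50,245,68),d,T(27,147)),((75,245,68),d,T(27,115)),((50,0,68),d,T(350,162)),
((-125,-320,18),e,S(15,583)),((-125,245,18),e,S(40,140)),((-125,0,18),e,S(40,281)),((50,-320,68),e,S(251,512)),((75,-320,68),e,S(285,508))]
A=[];B=[]
for p,c,px in P: A.append(np.array(p[:2])/1000);B.append(ray(c,px,p[2]/1000)[:2])
A=np.array(A);B=np.array(B)
def fit(A,B):
    a=A-A.mean(0);b=B-B.mean(0);th=np.arctan2((a[:,0]*b[:,1]-a[:,1]*b[:,0]).sum(),(a*b).sum())
    R=np.array([[np.cos(th),-np.sin(th)],[np.sin(th),np.cos(th)]]);return th,R,B.mean(0)-R@A.mean(0)
for idx in (range(8),range(8,13),range(13)):
    i=list(idx);th,R,t=fit(A[i],B[i]);print(th,np.degrees(th),t);print(((B[i]-(A[i]@R.T+t))*1000).round(1).tolist())
np.savez("st.npz",th=th,R=R,t=t)
toS=lambda X:R.T@(X[:2]-t)
def show(n,c,px,z): 
    X=ray(c,px,z); print(n,(X*1000).round(1),"station",(toS(X)*1000).round(1))
z=.036
for n,px in [("strip+y far",T(325,168)),("+y near",T(323,213)),("-y far",T(637,179)),("-y near",T(634,228))]: show(n,d,px,z)
for n,px in [("side strip+y L",S(174,250)),("+y R",S(210,247)),("-y L",S(181,456)),("-y R",S(228,451))]: show(n,e,px,z)
zp=.086
show("short tab front edge mid",d,T(235,251),zp);show("short knob",d,T(204,133),.091);show("long knob",d,T(99,131),.091);show("short arm at fence",d,T(237,140),.1);show("long arm",d,T(128,145),.1)
show("side short tab L",e,S(133,166),zp)
show("long bracket knob screw",d,T(168,134),.075);show("short screw",d,T(270,137),.075)
E
python3 fit.py
```

```text
cam [0.55619826 0.07799064 0.99920593] [ 0.50649269 -0.81310981  0.77135578]
-0.030580035199544078 -1.7521069542953738 [0.54779862 0.00111008]
[[0.7, -5.0], [0.4, 2.9], [6.4, -1.2], [-0.7, 8.4], [-1.2, 8.7], [-0.1, -6.6], [-1.3, -5.7], [-4.1, -1.6]]
-0.027375500348065587 -1.5685006320030743 [ 0.55009802 -0.00071757]
[[-2.0, -0.2], [1.2, -18.4], [7.7, 0.1], [-3.4, 8.7], [-3.6, 9.8]]
-0.02808860777816873 -1.6093586780874047 [5.48679149e-01 4.07974656e-04]
[[0.4, -4.0], [-1.3, 4.0], [5.5, -0.1], [-2.4, 9.0], [-2.9, 9.3], [-0.4, -6.0], [-1.6, -5.2], [-5.0, -1.0], [-0.3, -1.4], [2.5, -19.6], [9.1, -1.1], [-1.7, 7.6], [-1.9, 8.7]]
strip+y far [590.4  14.5  36. ] station [41.3 15.2]
+y near [555.8  16.1  36. ] station [ 6.7 15.9]
-y far [ 581.6 -224.8   36. ] station [  39.2 -224.2]
-y near [ 544.1 -222.    36. ] station [   1.6 -222.4]
side strip+y L [561.1  10.6  36. ] station [12.1 10.5]
+y R [595.5  10.6  36. ] station [46.5 11.5]
-y L [ 544.5 -232.1   36. ] station [   2.3 -232.5]
-y R [ 581.8 -231.8   36. ] station [  39.6 -231.2]
short tab front edge mid [528.4  83.3  86. ] station [-22.6  82.3]
short knob [613.9 105.7  91. ] station [ 62.2 107. ]
long knob [615.5 181.8  91. ] station [ 61.7 183.2]
short arm at fence [608.3  81.7 100. ] station [57.3 82.9]
long arm [604.8 159.9 100. ] station [ 51.6 161. ]
side short tab L [529.1  81.   86. ] station [-21.9  80. ]
long bracket knob screw [614.2 132.7  75. ] station [ 61.8 134.1]
short screw [611.9  57.5  75. ] station [61.6 58.8]
```

```bash
cat >> h.py <<'E'
from scipy.spatial.transform import Rotation as Ro
ST=np.load("st.npz")
def w(x,y,z):  # station mm -> world m
    p=ST["R"]@np.array([x,y])/1000+ST["t"]; return np.array([p[0],p[1],z/1000])
def goalR(tilt=0,yaw=None):
    yaw=np.degrees(float(ST["th"])) if yaw is None else yaw
    return Ro.from_euler("z",yaw,degrees=True)*Ro.from_quat([1,0,0,0])*Ro.from_rotvec([0,np.radians(tilt),0])
def step(p,tilt=0,yaw=None,cur=None):
    s=manip.sense(); P,Q=(s["tcp_pos"],Ro.from_quat(s["tool_rot"])) if cur is None else cur
    G=goalR(tilt,yaw); o=Q.inv().apply(np.array(p)-P)*1000; a=(Q.inv()*G).as_rotvec(degrees=True)
    print("offset",o.round(1).tolist(),"ang",a.round(1).tolist()); return p,G
def st():
    s=manip.sense(); p=s["tcp_pos"]; q=ST["R"].T@(p[:2]-ST["t"])*1000
    print("t",round(s["t"],2),"station",q.round(1),(p[2]*1000).round(1),"q",s["q"].round(3),"F",s["force"].round(1),"gap",round(s["finger_gap"],2))
E
python3 - <<'E'
from h import *
print(w(62.5,82,86),w(62.5,160,86)); 
step(w(-110,82,150),20)
step(w(-110,82,150),0)
d=np.load("pics/top.npy",allow_pickle=True).item()
T=lambda u,v:(245+u/3.4,150+v/3.4)
for px in [T(116,22),T(151,22),T(133,65),T(150,68)]: print(ST["R"].T@(ray(d,px,.135)[:2]-ST["t"])*1000)
E
```

```text
[0.61345746 0.08062032 0.086     ] [0.61564808 0.15858955 0.086     ]
offset [443.0, -550.6, 48.4] ang [-3.9, 19.8, 21.8]
offset [443.0, -550.6, 48.4] ang [-0.1, -0.0, 22.1]
[134.76043708 168.64413634]
[135.40240957 144.43064405]
[105.22243172 155.9874668 ]
[103.45503053 144.18068197]
```

```bash
python3 -m crank '[{"grip":1,"offset":[443,-551,48],"angular":[0,0,22]},{"grip":1,"offset":[443,-551,48],"angular":[0,0,22]},{"grip":1,"offset":[443,-551,48],"angular":[0,0,22]},{"grip":1,"offset":[443,-551,48],"angular":[0,0,22]},{"grip":1,"offset":[443,-551,48],"angular":[0,0,22]},{"grip":1,"offset":[443,-551,48],"angular":[0,0,22]},{"grip":1,"offset":[443,-551,48],"angular":[0,0,22]},{"grip":1,"offset":[443,-551,48],"angular":[0,0,22]},{"grip":1,"offset":[443,-551,48],"angular":[0,0,22]},{"grip":1,"offset":[443,-551,48],"angular":[0,0,22]}]'
python3 - <<'E'
from h import *
st(); step(w(-110,82,110),45)
E
```

```text
t: 1.25
tcp_pos: [0.3759, -0.1105, 0.1645]
tool_rot: [1.0, -0.014, 0.0, 0.0]
force: [1.4, -0.2, -0.6]
finger_gap: 0.002
t 1.25 station [-169.6 -115.7] 164.5 q [-0.573  0.274  2.025  0.     0.841  1.026] F [ 1.4 -0.2 -0.6] gap 0.0
offset [59.6, -197.7, 54.5] ang [0.0, 44.9, 0.0]
```

```bash
python3 -m crank '[{"grip":1,"offset":[80,-198,34],"angular":[0,0,0]},{"grip":1,"offset":[90,-198,54],"angular":[0,8,0]},{"grip":1,"offset":[90,-198,54],"angular":[0,16,0]},{"grip":1,"offset":[90,-198,54],"angular":[0,24,0]},{"grip":1,"offset":[90,-198,54],"angular":[0,32,0]},{"grip":1,"offset":[90,-198,54],"angular":[0,40,0]},{"grip":1,"offset":[90,-198,54],"angular":[0,45,0]},{"grip":1,"offset":[90,-198,54],"angular":[0,45,0]}]'
python3 - <<'E'
from h import *
st(); s=manip.sense(); print(Ro.from_quat(s["tool_rot"]).as_matrix()[:,2]); step(w(-45,82,46),45)
e=vision.snapshot("side"); cv2.imwrite("pics/side1.png",e["pixels"][:,:,::-1])
E
```

```text
t: 2.05
tcp_pos: [0.4539, 0.1072, 0.112]
tool_rot: [0.976, 0.001, 0.21, -0.052]
force: [0.6, -0.4, -0.6]
finger_gap: -0.002
t 2.05 station [-97.7 104.1] 112.0 q [-0.12   0.414  2.27   1.275  0.159  0.208] F [ 0.6 -0.4 -0.6] gap -0.0
[ 0.41068016  0.10274875 -0.90597158]
offset [20.8, 31.4, 78.7] ang [-6.5, 20.7, -0.9]
```

View pics/side1.png

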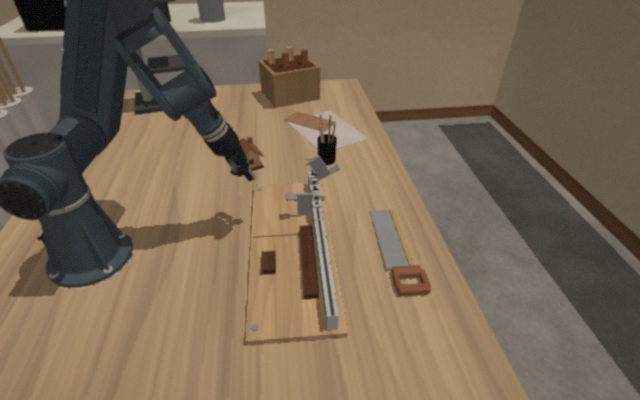

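```bash
python3 -m crank '[{"grip":1,"offset":[0,0,0],"angular":[0,0,0]},{"grip":1,"offset":[0,0,0],"angular":[0,0,0]},{"grip":1,"offset":[0,0,0],"angular":[0,0,0]}]'
python3 - <<'E'
from h import *
st(); s=manip.sense(); print(Ro.from_quat(s["tool_rot"]).as_matrix()[:,2]); step(w(-60,82,80),40)
E
```

```text
t: 2.4
tcp_pos: [0.4545, 0.1059, 0.1123]
tool_rot: [0.976, 0.0, 0.211, -0.051]
force: [0.6, -0.2, 0.1]
finger_gap: -0.002
t 2.4 station [-97.1 102.8] 112.3 q [-0.122  0.413  2.269  1.263  0.158  0.22 ] F [ 0.6 -0.2  0.1] gap -0.0
[ 0.41106901  0.1004607  -0.90605183]
offset [20.5, 25.8, 42.1] ang [-6.4, 15.7, -0.6]
```

Run:
```python
from h import *
step(w(-15,25,100),24)
```

```text
offset [69.5, 82.7, 35.9] ang [-6.4, -0.3, 0.3]
```

```bash
python3 -m crank '[{"grip":1,"offset":[5,40,0],"angular":[-3,0,0]},{"grip":1,"offset":[20,82,0],"angular":[-6,0,0]},{"grip":1,"offset":[60,83,26],"angular":[-6,0,0]},{"grip":1,"offset":[70,83,36],"angular":[-6,0,0]},{"grip":1,"offset":[70,83,36],"angular":[-6,0,0]},{"grip":1,"offset":[70,83,36],"angular":[-6,0,0]}]'
python3 - <<'E'
from h import *
st(); s=manip.sense(); print(Ro.from_quat(s["tool_rot"]).as_matrix()[:,2]); step(w(-8,25,80),45)
E
```

```text
t: 3.0
tcp_pos: [0.5352, 0.0256, 0.0997]
tool_rot: [0.978, -0.011, 0.21, -0.0]
force: [-0.3, -0.4, 0.3]
finger_gap: 0.001
t 3.0 station [-14.2  24.8] 99.7 q [-0.214  0.488  2.099  0.547  0.162  0.855] F [-0.3 -0.4  0.3] gap 0.0
[ 0.41083069 -0.003491   -0.91170497]
offset [-2.4, -0.1, 20.5] ang [-0.5, 20.7, 0.2]
```

Run:
```python
from h import *
a=step(w(-26,25,48),24); step(w(-26,82,48),24)
```

```text
offset [-32.0, -0.0, 42.3] ang [-0.5, -0.3, 0.3]
offset [-31.7, -57.0, 42.7] ang [-0.5, -0.3, 0.3]
```

```bash
python3 -m crank '[{"grip":1,"offset":[-16,0,22],"angular":[0,0,0]},{"grip":1,"offset":[-32,0,42],"angular":[0,0,0]},{"grip":1,"offset":[-32,0,42],"angular":[0,0,0]},{"grip":1,"offset":[-32,-20,42],"angular":[0,0,0]},{"grip":1,"offset":[-32,-40,42],"angular":[0,0,0]},{"grip":1,"offset":[-32,-57,42],"angular":[0,0,0]},{"grip":1,"offset":[-32,-57,42],"angular":[0,0,0]},{"grip":1,"offset":[-32,-57,42],"angular":[0,0,0]}]'
python3 - <<'E'
from h import *
st(); s=manip.sense(); print(Ro.from_quat(s["tool_rot"]).as_matrix()[:,2])
d=vision.snapshot("top"); crop(d,245,150,475,275,3.4,"pics/t2.png")
e=vision.snapshot("side"); crop(e,200,110,400,260,4,"pics/s2.png")
E
```

```text
t: 3.8
tcp_pos: [0.5241, 0.0809, 0.0512]
tool_rot: [0.977, -0.01, 0.211, -0.002]
force: [-0.6, 0.2, 0.1]
finger_gap: -0.003
t 3.8 station [-26.8  79.7] 51.2 q [-0.078  0.607  2.14   2.311  0.043 -0.792] F [-0.6  0.2  0.1] gap -0.0
[ 4.12238697e-01 -1.20819212e-04 -9.11075871e-01]
```

View pics/s2.png

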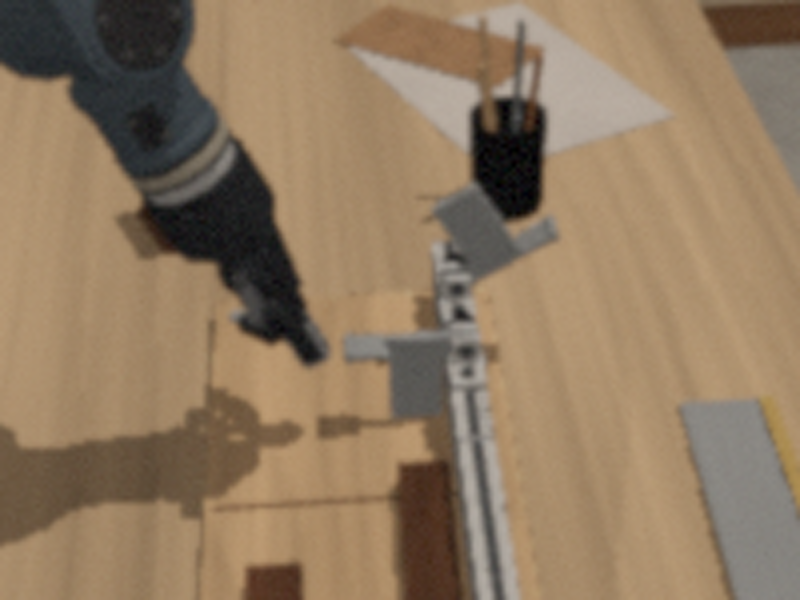

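View pics/t2.png

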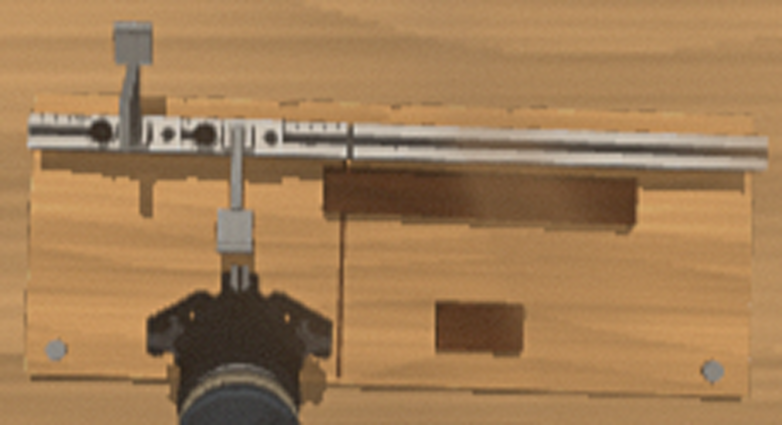

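```bash
cat > flip.py <<'E'
from h import *
s=manip.sense();P=s["tcp_pos"];Q=Ro.from_quat(s["tool_rot"])
pin=(61.0,86.0)  # station x, z
for th in [-5,0,10,20,30,40,50,60,70,80,90,100,110,120,130,138]:
    tau=24 if th<60 else max(6,24-(th-60)*.3)
    t=np.radians(th); u=np.array([-np.cos(t),np.sin(t)]); sd=np.array([-np.sin(t),-np.cos(t)])
    al=np.radians(90-max(th,0)-tau); rc=66; sc=3+(17*np.tan(al) if al>0 else 0)
    if th<0: sc+=4
    c=np.array(pin)+rc*u+sc*sd
    ta=np.radians(tau); tip=c-11*np.array([np.cos(ta),np.sin(ta)])
    p=w(tip[0],81,tip[1]); o=Q.inv().apply(p-P)*1000; a=(Q.inv()*goalR(tau)).as_rotvec(degrees=True)
    print(th,tau,tip.round(0),o.round(0).tolist(),a.round(1).tolist())
E
python3 flip.py
```

```text
-5 24 [-11.  31.] [6.0, -1.0, 25.0] [-0.7, -0.3, 0.2]
0 24 [-15.  40.] [6.0, -1.0, 15.0] [-0.7, -0.3, 0.2]
10 24 [-19.  65.] [13.0, -2.0, -10.0] [-0.7, -0.3, 0.2]
20 24 [-18.  85.] [22.0, -2.0, -27.0] [-0.7, -0.3, 0.2]
30 24 [-14. 101.] [33.0, -2.0, -40.0] [-0.7, -0.3, 0.2]
40 24 [ -7. 115.] [45.0, -2.0, -50.0] [-0.7, -0.3, 0.2]
50 24 [  2. 127.] [58.0, -2.0, -57.0] [-0.7, -0.3, 0.2]
60 24.0 [ 14. 136.] [72.0, -2.0, -61.0] [-0.7, -0.3, 0.2]
70 21.0 [ 25. 143.] [85.0, -2.0, -62.0] [-0.7, -3.3, 0.2]
80 18.0 [ 36. 147.] [97.0, -2.0, -61.0] [-0.6, -6.3, 0.3]
90 15.0 [ 47. 149.] [108.0, -2.0, -59.0] [-0.6, -9.3, 0.3]
100 12.0 [ 59. 149.] [118.0, -2.0, -54.0] [-0.6, -12.3, 0.3]
110 9.0 [ 70. 147.] [128.0, -2.0, -48.0] [-0.6, -15.3, 0.3]
120 6 [ 80. 144.] [136.0, -1.0, -40.0] [-0.6, -18.3, 0.3]
130 6 [ 90. 137.] [142.0, -1.0, -30.0] [-0.6, -18.3, 0.3]
138 6 [ 97. 131.] [146.0, -1.0, -22.0] [-0.6, -18.3, 0.3]
```

```bash
python3 -m crank '[{"grip":1,"offset":[3,-1,10],"angular":[0,0,0]},{"grip":1,"offset":[6,-1,15],"angular":[0,0,0]},{"grip":1,"offset":[9,-1,3],"angular":[0,0,0]},{"grip":1,"offset":[13,-2,-10],"angular":[0,0,0]},{"grip":1,"offset":[17,-2,-19],"angular":[0,0,0]},{"grip":1,"offset":[22,-2,-27],"angular":[0,0,0]},{"grip":1,"offset":[27,-2,-34],"angular":[0,0,0]},{"grip":1,"offset":[33,-2,-40],"angular":[0,0,0]},{"grip":1,"offset":[39,-2,-45],"angular":[0,0,0]},{"grip":1,"offset":[45,-2,-50],"angular":[0,0,0]}]'
python3 - <<'E'
from h import *
st()
e=vision.snapshot("side"); crop(e,200,110,400,260,4,"pics/s3.png")
E
python3 flip.py | tail -12
```

```text
t: 4.9
tcp_pos: [0.5444, 0.097, 0.0927]
tool_rot: [0.975, -0.004, 0.219, -0.027]
force: [-0.5, 0.3, 0.5]
finger_gap: -0.0
t 4.9 station [-7.  96.4] 92.7 q [-0.076  0.519  2.08   0.672  0.133  0.853] F [-0.5  0.3  0.5] gap -0.0
30 24 [-14. 101.] [-5.0, 14.0, -11.0] [-3.5, -1.5, 0.5]
40 24 [ -7. 115.] [7.0, 14.0, -20.0] [-3.5, -1.5, 0.5]
50 24 [  2. 127.] [21.0, 14.0, -27.0] [-3.5, -1.5, 0.5]
60 24.0 [ 14. 136.] [35.0, 14.0, -30.0] [-3.5, -1.5, 0.5]
70 21.0 [ 25. 143.] [48.0, 14.0, -31.0] [-3.5, -4.5, 0.6]
80 18.0 [ 36. 147.] [60.0, 14.0, -30.0] [-3.5, -7.5, 0.6]
90 15.0 [ 47. 149.] [71.0, 14.0, -28.0] [-3.5, -10.5, 0.7]
100 12.0 [ 59. 149.] [81.0, 14.0, -23.0] [-3.4, -13.5, 0.8]
110 9.0 [ 70. 147.] [90.0, 15.0, -16.0] [-3.4, -16.5, 0.9]
120 6 [ 80. 144.] [98.0, 15.0, -8.0] [-3.4, -19.5, 1.0]
130 6 [ 90. 137.] [104.0, 16.0, 2.0] [-3.4, -19.5, 1.0]
138 6 [ 97. 131.] [108.0, 17.0, 10.0] [-3.4, -19.5, 1.0]
```

View pics/s3.png

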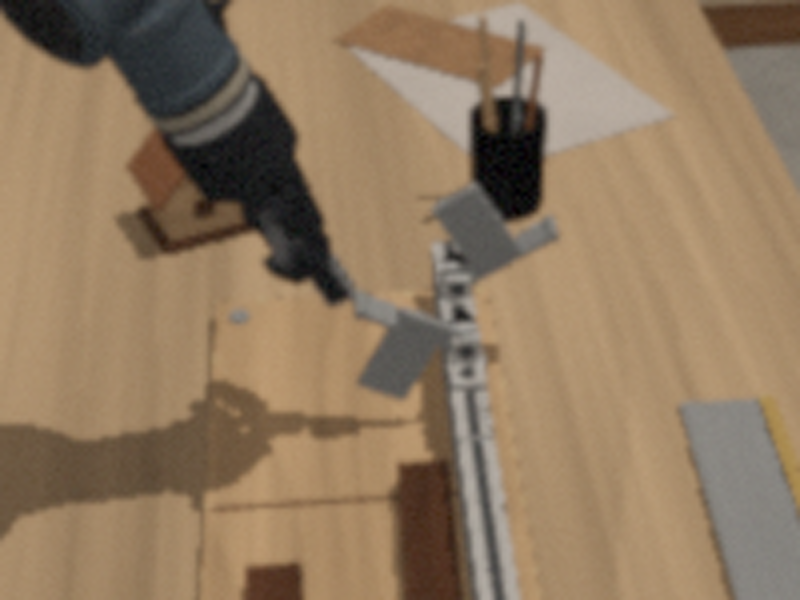

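```bash
python3 -m crank '[{"grip":1,"offset":[0,4,-2],"angular":[-1,-1,0]},{"grip":1,"offset":[0,8,-6],"angular":[-2,-2,0]},{"grip":1,"offset":[1,12,-9],"angular":[-3,-3,0]},{"grip":1,"offset":[1,14,-12],"angular":[-3.5,-4,0]},{"grip":1,"offset":[4,14,-16],"angular":[-3.5,-4,0]},{"grip":1,"offset":[7,14,-20],"angular":[-3.5,-4,0]}]'
python3 - <<'E'
from h import *
st()
e=vision.snapshot("side"); crop(e,200,110,400,260,4,"pics/s4.png")
E
python3 flip.py | tail -12
```

```text
t: 5.55
tcp_pos: [0.5432, 0.0822, 0.1133]
tool_rot: [0.982, -0.009, 0.186, 0.003]
force: [-0.2, 0.2, 0.4]
finger_gap: -0.003
t 5.55 station [-7.8 81.6] 113.3 q [-0.061  0.468  2.01   0.047  0.29   1.486] F [-0.2  0.2  0.4] gap -0.0
30 24 [-14. 101.] [-11.0, 1.0, 10.0] [-0.1, 2.4, 0.5]
40 24 [ -7. 115.] [1.0, 1.0, -1.0] [-0.1, 2.4, 0.5]
50 24 [  2. 127.] [14.0, 1.0, -8.0] [-0.1, 2.4, 0.5]
60 24.0 [ 14. 136.] [27.0, 1.0, -13.0] [-0.1, 2.4, 0.5]
70 21.0 [ 25. 143.] [41.0, 1.0, -15.0] [-0.1, -0.6, 0.5]
80 18.0 [ 36. 147.] [52.0, 1.0, -15.0] [-0.1, -3.6, 0.5]
90 15.0 [ 47. 149.] [63.0, 1.0, -13.0] [-0.0, -6.6, 0.5]
100 12.0 [ 59. 149.] [74.0, 1.0, -8.0] [-0.0, -9.6, 0.5]
110 9.0 [ 70. 147.] [84.0, 1.0, -3.0] [-0.0, -12.6, 0.5]
120 6 [ 80. 144.] [92.0, 1.0, 5.0] [0.0, -15.6, 0.5]
130 6 [ 90. 137.] [99.0, 2.0, 14.0] [0.0, -15.6, 0.5]
138 6 [ 97. 131.] [103.0, 2.0, 22.0] [0.0, -15.6, 0.5]
```

View pics/s4.png

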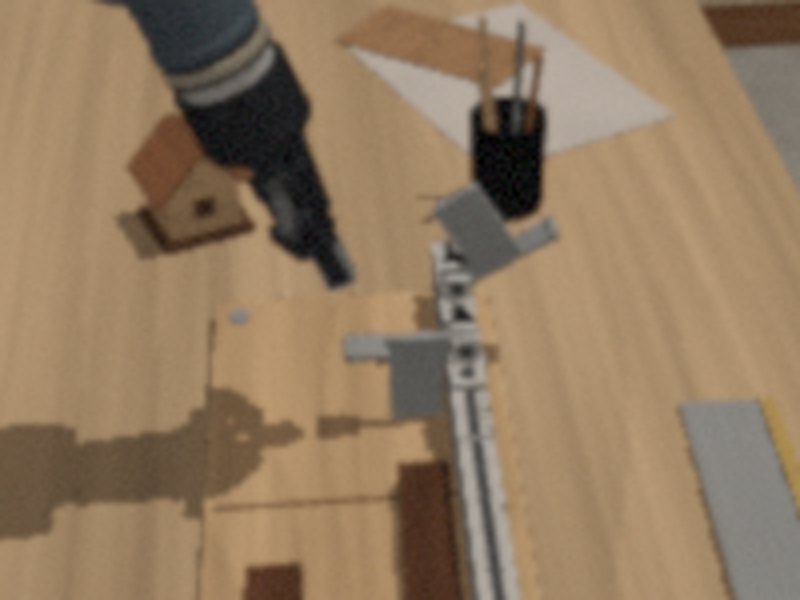

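The finger drifted off the tab in y because the wrist is near a singularity at that tilt. The arm fell back to hanging, with no harm done. I'll tilt the tool sideways (pointing +y) instead.

```bash
cat >> h.py <<'E'
def goalS(a,tilt=0): return goalR(0)*Ro.from_rotvec([np.radians(a),0,0])*Ro.from_rotvec([0,np.radians(tilt),0])
def stepS(p,a,cur=None):
    s=manip.sense(); P,Q=s["tcp_pos"],Ro.from_quat(s["tool_rot"])
    o=Q.inv().apply(np.array(p)-P)*1000; r=(Q.inv()*goalS(a)).as_rotvec(degrees=True)
    print("offset",o.round(1).tolist(),"ang",r.round(1).tolist())
E
python3 - <<'E'
from h import *
stepS(w(-10,10,140),45); stepS(w(-10,10,140),20)
E
```

```text
offset [6.1, 71.7, -25.2] ang [44.5, -20.2, 8.9]
offset [6.1, 71.7, -25.2] ang [19.8, -21.3, 4.3]
```

```bash
python3 -m crank '[{"grip":1,"offset":[0,20,-20],"angular":[4,-7,2]},{"grip":1,"offset":[6,45,-25],"angular":[9,-10,3]},{"grip":1,"offset":[6,72,-25],"angular":[15,-13,4]},{"grip":1,"offset":[6,72,-25],"angular":[22,-16,5]},{"grip":1,"offset":[6,72,-25],"angular":[29,-18,6]},{"grip":1,"offset":[6,72,-25],"angular":[37,-19,7]},{"grip":1,"offset":[6,72,-25],"angular":[44,-20,9]},{"grip":1,"offset":[6,72,-25],"angular":[44,-20,9]},{"grip":1,"offset":[6,72,-25],"angular":[44,-20,9]},{"grip":1,"offset":[6,72,-25],"angular":[44,-20,9]}]'
python3 - <<'E'
from h import *
st(); s=manip.sense(); print(Ro.from_quat(s["tool_rot"]).as_matrix()[:,2])
stepS(w(-8,20,64),45); stepS(w(-8,77,64),45)
E
```

```text
t: 6.6
tcp_pos: [0.538, 0.0117, 0.1394]
tool_rot: [0.926, -0.014, 0.007, -0.378]
force: [0.4, -0.3, 0.6]
finger_gap: -0.0
t 6.6 station [-11.  11.] 139.4 q [-0.586  0.676  1.683  0.662  1.322  0.665] F [ 0.4 -0.3  0.6] gap -0.0
[ 0.02264426  0.70005212 -0.71373263]
offset [2.8, 46.4, 60.1] ang [0.5, -0.2, -0.0]
offset [2.7, 5.7, 100.1] ang [0.5, -0.2, -0.0]
```

```bash
python3 -m crank '[{"grip":1,"offset":[1,23,30],"angular":[0,0,0]},{"grip":1,"offset":[3,46,60],"angular":[0,0,0]},{"grip":1,"offset":[3,46,60],"angular":[0,0,0]},{"grip":1,"offset":[3,46,60],"angular":[0,0,0]},{"grip":1,"offset":[3,36,70],"angular":[0,0,0]},{"grip":1,"offset":[3,24,82],"angular":[0,0,0]},{"grip":1,"offset":[3,12,94],"angular":[0,0,0]},{"grip":1,"offset":[3,6,100],"angular":[0,0,0]},{"grip":1,"offset":[3,6,100],"angular":[0,0,0]}]'
cat > flip2.py <<'E'
from h import *
s=manip.sense();P=s["tcp_pos"];Q=Ro.from_quat(s["tool_rot"])
pin=(61.5,86.0)
for th in [0,10,20,30,40,50,60,70,80,90,100,110,120,130,138]:
    t=np.radians(th); c,si=np.cos(t),np.sin(t);u=np.array([-c,si]); sd=np.array([-si,-c])
    hh=11*si+(17*c if c>0 else 5*-c); r=70-4*si
    tip=np.array(pin)+r*u+(2.5+hh)*sd
    p=w(tip[0],78,tip[1]); o=Q.inv().apply(p-P)*1000
    print(th,tip.round(0),o.round(0).tolist(),(Q.inv()*goalS(45)).as_rotvec(degrees=True).round(1).tolist())
E
python3 flip2.py
python3 - <<'E'
from h import *
st()
e=vision.snapshot("side"); crop(e,200,110,400,260,4,"pics/s5.png")
E
```

```text
t: 7.5
tcp_pos: [0.5429, 0.0784, 0.0638]
tool_rot: [0.925, -0.013, 0.006, -0.379]
force: [0.0, 0.2, -0.2]
finger_gap: 0.001
0 [-8. 66.] [-1.0, -2.0, -2.0] [0.4, -0.1, 0.0]
10 [-10.  77.] [-2.0, -9.0, -9.0] [0.4, -0.1, 0.0]
20 [-11.  89.] [-3.0, -17.0, -18.0] [0.4, -0.1, 0.0]
30 [ -9. 100.] [-1.0, -26.0, -26.0] [0.4, -0.1, 0.0]
40 [ -5. 112.] [3.0, -34.0, -34.0] [0.4, -0.1, 0.0]
50 [  2. 123.] [10.0, -42.0, -42.0] [0.4, -0.1, 0.0]
60 [ 10. 133.] [18.0, -49.0, -49.0] [0.4, -0.1, 0.0]
70 [ 21. 142.] [29.0, -55.0, -55.0] [0.4, -0.1, 0.0]
80 [ 34. 148.] [42.0, -59.0, -60.0] [0.4, -0.1, 0.0]
90 [ 48. 152.] [56.0, -62.0, -63.0] [0.4, -0.1, 0.0]
100 [ 59. 154.] [67.0, -63.0, -64.0] [0.4, -0.1, 0.0]
110 [ 70. 153.] [79.0, -63.0, -63.0] [0.4, -0.1, 0.0]
120 [ 82. 151.] [90.0, -61.0, -62.0] [0.4, -0.1, 0.0]
130 [ 94. 146.] [102.0, -58.0, -59.0] [0.4, -0.1, 0.0]
138 [102. 141.] [110.0, -54.0, -55.0] [0.4, -0.1, 0.0]
t 7.5 station [-7.9 77.8] 63.8 q [-0.478  0.794  1.748  0.769  1.141  0.592] F [ 0.   0.2 -0.2] gap 0.0
```

View pics/s5.png

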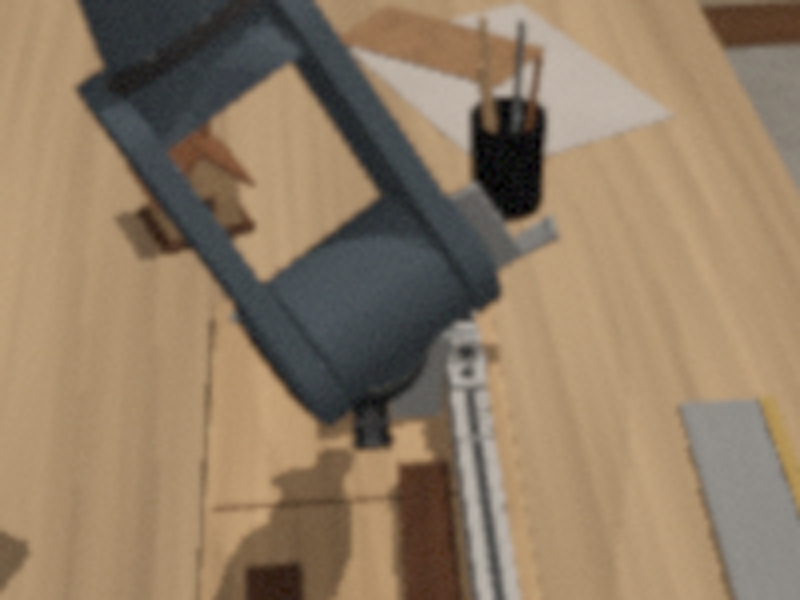

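```bash
python3 -m crank '[{"grip":1,"offset":[-1,-5,-5],"angular":[0,0,0]},{"grip":1,"offset":[-2,-9,-9],"angular":[0,0,0]},{"grip":1,"offset":[-3,-17,-18],"angular":[0,0,0]},{"grip":1,"offset":[-1,-26,-26],"angular":[0,0,0]},{"grip":1,"offset":[3,-34,-34],"angular":[0,0,0]},{"grip":1,"offset":[10,-42,-42],"angular":[0,0,0]},{"grip":1,"offset":[18,-49,-49],"angular":[0,0,0]},{"grip":1,"offset":[29,-55,-55],"angular":[0,0,0]},{"grip":1,"offset":[35,-57,-57],"angular":[0,0,0]},{"grip":1,"offset":[42,-59,-59],"angular":[0,0,0]}]'; python3 flip2.py|tail -7
python3 - <<'E'
from h import *
st()
e=vision.snapshot("side"); crop(e,200,110,400,260,4,"pics/s6.png")
d=vision.snapshot("top"); crop(d,245,150,475,275,3.4,"pics/t6.png")
E
```

```text
t: 8.55
tcp_pos: [0.5861, 0.0757, 0.1472]
tool_rot: [0.925, -0.014, 0.007, -0.379]
force: [-0.5, -0.7, -0.5]
finger_gap: 0.001
80 [ 34. 148.] [-1.0, -2.0, 0.0] [0.5, -0.2, -0.1]
90 [ 48. 152.] [13.0, -5.0, -2.0] [0.5, -0.2, -0.1]
100 [ 59. 154.] [24.0, -6.0, -3.0] [0.5, -0.2, -0.1]
110 [ 70. 153.] [35.0, -6.0, -3.0] [0.5, -0.2, -0.1]
120 [ 82. 151.] [47.0, -4.0, -1.0] [0.5, -0.2, -0.1]
130 [ 94. 146.] [58.0, -1.0, 2.0] [0.5, -0.2, -0.1]
138 [102. 141.] [67.0, 3.0, 6.0] [0.5, -0.2, -0.1]
t 8.55 station [35.3 76.3] 147.2 q [-0.449  0.687  1.614  0.728  1.303  0.782] F [-0.5 -0.7 -0.5] gap 0.0
```

View pics/s6.png

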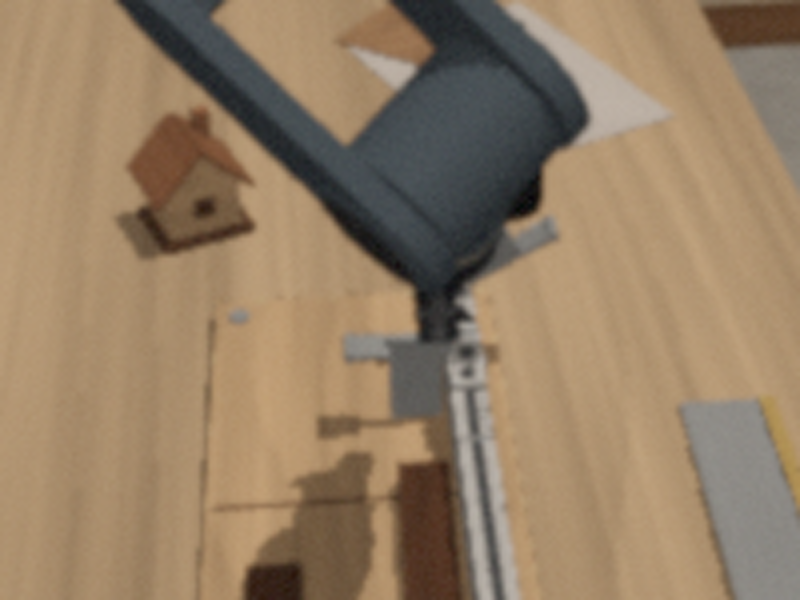

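View pics/t6.png

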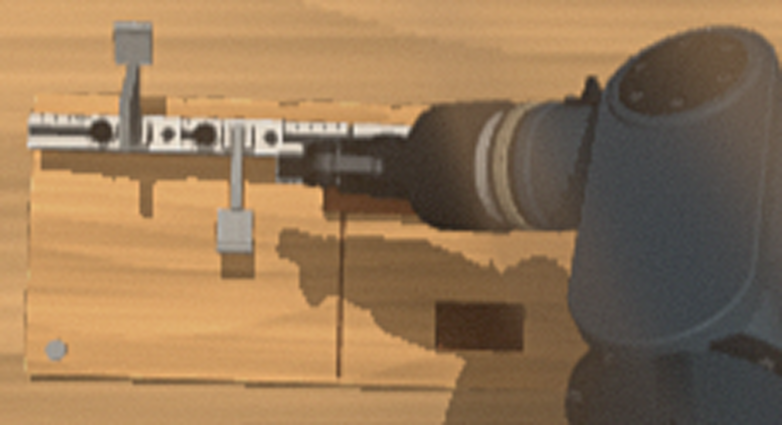

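Run:
```python
from h import *
d=np.load("pics/top.npy",allow_pickle=True).item(); e=np.load("pics/side.npy",allow_pickle=True).item()
for X in ([.5861,.0757,.1472],[.5241,.0809,.0512]):
    a=proj(d,X);b=proj(e,X);print("top crop",(a-[245,150])*3.4,"side crop4",(b-[200,110])*4)
```

```text
top crop [245.60473989 168.56046584] side crop4 [423.4465423  275.77546755]
top crop [238.48718135 255.25313182] side crop4 [338.93073063 388.14642434]
```

Run:
```python
from h import *
d=np.load("pics/top.npy",allow_pickle=True).item(); e=np.load("pics/side.npy",allow_pickle=True).item()
def tri(pa,pb):
    rows=[]
    for c,p in ((d,pa),(e,pb)):
        M=np.array(c["intrinsics"])@np.c_[c["R"],c["t"]]; rows+= [p[0]*M[2]-M[0],p[1]*M[2]-M[1]]
    X=np.linalg.svd(np.array(rows))[2][-1]; return X[:3]/X[3]
T=lambda u,v:(245+u/3.4,150+v/3.4); S=lambda u,v:(200+u/4,110+v/4)
print(tri(T(277,165),S(435,335)))
print(tri(T(238,264),S(318,357)))
print(tri(T(235,251),S(344,346)))
p=manip.sense()["tcp_pos"]; print(p, Ro.from_quat(manip.sense()["tool_rot"]).as_matrix()[:,2])
e=vision.snapshot("side"); crop(e,270,150,340,210,10,"pics/s7.png")
d=vision.snapshot("top"); crop(d,300,180,380,230,9,"pics/t7.png")
wv=vision.snapshot("wrist"); cv2.imwrite("pics/w7.png",wv["pixels"][:,:,::-1])
```

```text
[0.59048222 0.05338326 0.11310417]
[0.51449138 0.08133024 0.08013136]
[0.52906749 0.08328291 0.08686102]
[0.58665056 0.07550291 0.14691167] [ 0.02403953  0.70058422 -0.71316468]
```

View pics/s7.png

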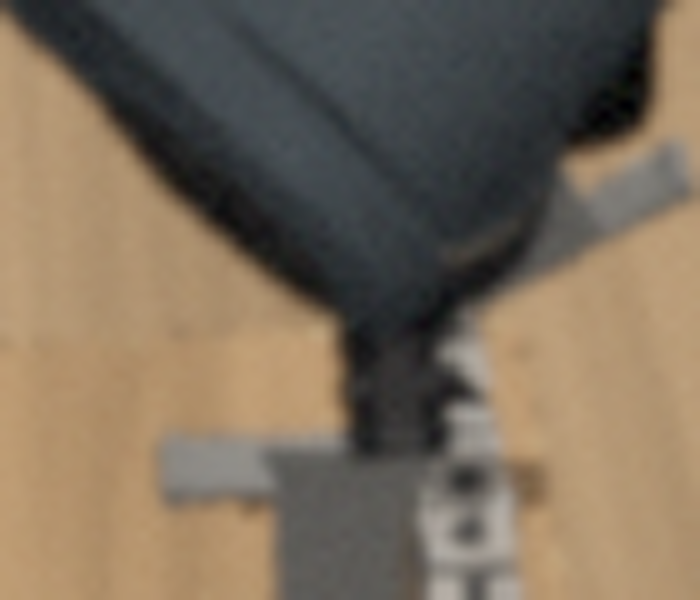

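View pics/t7.png

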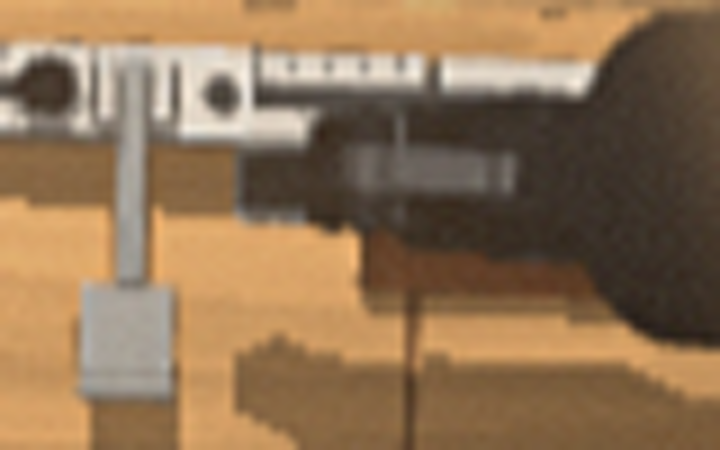

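View pics/w7.png

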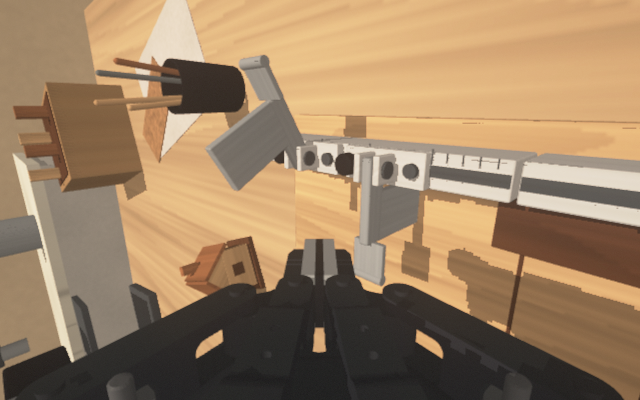

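Run:
```python
from h import *
s=manip.sense(); p=s["tcp_pos"]; z=Ro.from_quat(s["tool_rot"]).as_matrix()[:,2]; x=Ro.from_quat(s["tool_rot"]).as_matrix()[:,0]
e=vision.snapshot("side");d=vision.snapshot("top");v=vision.snapshot("wrist")
for k in (0,.01,.02,.03,.04):
    X=p-k*z; print(k,"wrist",proj(v,X).round(0),"top7",((proj(d,X)-[300,180])*9).round(0),"side7",((proj(e,X)-[270,150])*10).round(0))
print(-v["R"].T@v["t"]-p)
```

```text
0 wrist [318. 232.] top7 [154. 181.] side7 [354. 292.]
0.01 wrist [318. 238.] top7 [182. 181.] side7 [356. 285.]
0.02 wrist [318. 246.] top7 [210. 181.] side7 [357. 278.]
0.03 wrist [318. 254.] top7 [239. 180.] side7 [358. 271.]
0.04 wrist [318. 264.] top7 [268. 180.] side7 [360. 264.]
[ 0.06431735 -0.12554283  0.12415939]
```

```bash
sed -i 's/^pin=/P=P-0.029*Q.as_matrix()[:,2]\npin=/' flip2.py
python3 - <<'E'
from h import *
s=manip.sense();P=s["tcp_pos"];Q=Ro.from_quat(s["tool_rot"]);P=P-.029*Q.as_matrix()[:,2]
for t in [(-8,15,150),(-8,15,63),(-8,78,63)]: print((Q.inv().apply(w(*t)-P)*1000).round(0))
E
```

```text
[-42.  41. -17.]
[-42. 102.  45.]
[-42.  58.  89.]
```

```bash
sed -i 's/17\*c/22*c/; s/w(tip\[0\],78/w(tip[0],76/; s/goalS(45)/goalS(35)/' flip2.py
python3 - <<'E'
from h import *
s=manip.sense();P=s["tcp_pos"];Q=Ro.from_quat(s["tool_rot"]);G=goalS(35)
for t in [(-8,15,150),(-8,15,60)]: print((Q.inv().apply(w(*t)+.029*G.as_matrix()[:,2]-P)*1000).round(0),(Q.inv()*G).as_rotvec(degrees=True).round(1))
E
```

```text
[-42.  46. -17.] [-9.6 -0.1 -0.2]
[-42. 109.  47.] [-9.6 -0.1 -0.2]
```

```bash
python3 -m crank '[{"grip":1,"offset":[-15,25,-12],"angular":[-4,0,0]},{"grip":1,"offset":[-42,46,-17],"angular":[-9.5,0,0]},{"grip":1,"offset":[-42,46,-17],"angular":[-9.5,0,0]},{"grip":1,"offset":[-42,46,-17],"angular":[-9.5,0,0]},{"grip":1,"offset":[-42,78,15],"angular":[-9.5,0,0]},{"grip":1,"offset":[-42,109,47],"angular":[-9.5,0,0]},{"grip":1,"offset":[-42,109,47],"angular":[-9.5,0,0]},{"grip":1,"offset":[-42,109,47],"angular":[-9.5,0,0]}]'; python3 flip2.py|head -3
python3 - <<'E'
from h import *
st()
e=vision.snapshot("side"); crop(e,200,110,400,260,4,"pics/s8.png")
d=vision.snapshot("top"); crop(d,245,150,475,275,3.4,"pics/t8.png")
E
```

```text
t: 9.75
tcp_pos: [0.5425, 0.0328, 0.0365]
tool_rot: [0.953, -0.015, 0.005, -0.302]
force: [-0.1, 0.5, 0.0]
finger_gap: 0.002
0 [-8. 62.] [-2.0, -50.0, 34.0] [-0.2, -0.1, -0.2]
10 [-11.  72.] [-4.0, -56.0, 25.0] [-0.2, -0.1, -0.2]
20 [-12.  84.] [-5.0, -63.0, 15.0] [-0.2, -0.1, -0.2]
t 9.75 station [-7.1 32.2] 36.5 q [-0.485  0.782  1.742  0.652  1.024  0.656] F [-0.1  0.5  0. ] gap 0.0
```

View pics/s8.png

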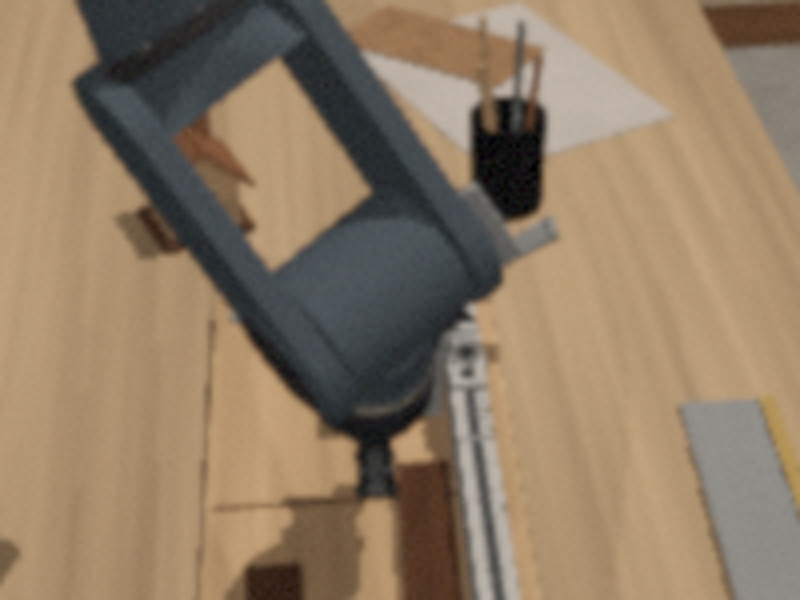

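View pics/t8.png

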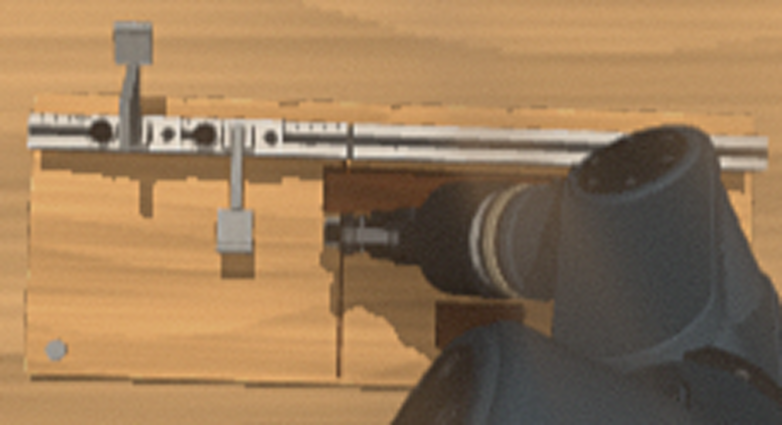

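```bash
python3 flip2.py; python3 -m crank '[{"grip":1,"offset":[0,-16,14],"angular":[0,0,0]},{"grip":1,"offset":[-1,-32,26],"angular":[0,0,0]},{"grip":1,"offset":[-2,-45,35],"angular":[0,0,0]},{"grip":1,"offset":[-2,-48,37],"angular":[0,0,0]},{"grip":1,"offset":[-2,-48,37],"angular":[0,0,0]}]'
python3 - <<'E'
from h import *
st()
d=vision.snapshot("top"); crop(d,245,150,475,275,3.4,"pics/t9.png")
E
```

```text
0 [-8. 62.] [-3.0, -50.0, 36.0] [-0.0, -0.3, -0.0]
10 [-11.  72.] [-6.0, -56.0, 27.0] [-0.0, -0.3, -0.0]
20 [-12.  84.] [-7.0, -63.0, 17.0] [-0.0, -0.3, -0.0]
30 [-11.  97.] [-5.0, -70.0, 7.0] [-0.0, -0.3, -0.0]
40 [ -7. 109.] [-1.0, -77.0, -3.0] [-0.0, -0.3, -0.0]
50 [ -1. 121.] [5.0, -84.0, -13.0] [-0.0, -0.3, -0.0]
60 [  8. 132.] [14.0, -90.0, -22.0] [-0.0, -0.3, -0.0]
70 [ 20. 141.] [26.0, -95.0, -29.0] [-0.0, -0.3, -0.0]
80 [ 33. 148.] [39.0, -99.0, -35.0] [-0.0, -0.3, -0.0]
90 [ 48. 152.] [54.0, -102.0, -38.0] [-0.0, -0.3, -0.0]
100 [ 59. 154.] [65.0, -102.0, -39.0] [-0.0, -0.3, -0.0]
110 [ 70. 153.] [77.0, -102.0, -39.0] [-0.0, -0.3, -0.0]
120 [ 82. 151.] [88.0, -101.0, -37.0] [-0.0, -0.3, -0.0]
130 [ 94. 146.] [100.0, -98.0, -33.0] [-0.0, -0.3, -0.0]
138 [102. 141.] [108.0, -95.0, -29.0] [-0.0, -0.3, -0.0]
t: 10.35
tcp_pos: [0.5443, 0.0894, 0.035]
tool_rot: [0.955, -0.013, 0.009, -0.297]
force: [-1.8, -10.6, -0.6]
finger_gap: 0.0
t 10.35 station [-6.9 88.9] 35.0 q [-0.384  0.772  1.779  0.713  0.954  0.684] F [ -1.8 -10.6  -0.6] gap 0.0
```

View pics/t9.png

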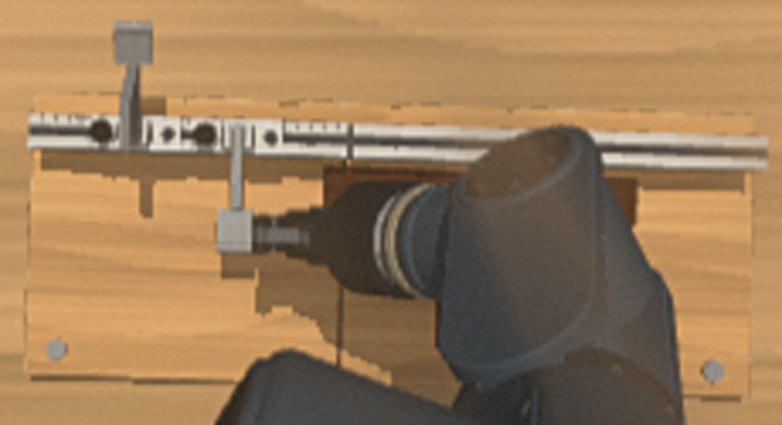

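```bash
python3 -m crank '[{"grip":1,"offset":[-1,1,-4],"angular":[0,0,0]},{"grip":1,"offset":[-2,-2,-8],"angular":[0,0,0]},{"grip":1,"offset":[-4,-6,-13],"angular":[0,0,0]},{"grip":1,"offset":[-5,-9,-18],"angular":[0,0,0]},{"grip":1,"offset":[-5,-13,-22],"angular":[0,0,0]},{"grip":1,"offset":[-5,-16,-26],"angular":[0,0,0]},{"grip":1,"offset":[-4,-20,-31],"angular":[0,0,0]}]'
python3 - <<'E'
from h import *
st()
d=vision.snapshot("top"); crop(d,285,170,385,250,7,"pics/t10.png")
e=vision.snapshot("side"); crop(e,270,150,340,210,10,"pics/s10.png")
E
python3 flip2.py
```

```text
t: 11.1
tcp_pos: [0.538, 0.0917, 0.0712]
tool_rot: [0.954, -0.015, 0.005, -0.301]
force: [2.2, -1.7, -1.3]
finger_gap: 0.003
t 11.1 station [-13.2  91. ] 71.2 q [-0.388  0.706  1.782  0.687  1.014  0.734] F [ 2.2 -1.7 -1.3] gap 0.0
0 [-8. 62.] [4.0, 18.0, 29.0] [-0.0, -0.2, -0.1]
10 [-11.  72.] [2.0, 12.0, 20.0] [-0.0, -0.2, -0.1]
20 [-12.  84.] [1.0, 5.0, 10.0] [-0.0, -0.2, -0.1]
30 [-11.  97.] [2.0, -2.0, 0.0] [-0.0, -0.2, -0.1]
40 [ -7. 109.] [6.0, -9.0, -10.0] [-0.0, -0.2, -0.1]
50 [ -1. 121.] [12.0, -16.0, -20.0] [-0.0, -0.2, -0.1]
60 [  8. 132.] [21.0, -22.0, -29.0] [-0.0, -0.2, -0.1]
70 [ 20. 141.] [33.0, -28.0, -36.0] [-0.0, -0.2, -0.1]
80 [ 33. 148.] [46.0, -32.0, -42.0] [-0.0, -0.2, -0.1]
90 [ 48. 152.] [61.0, -34.0, -45.0] [-0.0, -0.2, -0.1]
100 [ 59. 154.] [72.0, -35.0, -46.0] [-0.0, -0.2, -0.1]
110 [ 70. 153.] [84.0, -35.0, -46.0] [-0.0, -0.2, -0.1]
120 [ 82. 151.] [95.0, -33.0, -44.0] [-0.0, -0.2, -0.1]
130 [ 94. 146.] [107.0, -31.0, -40.0] [-0.0, -0.2, -0.1]
138 [102. 141.] [115.0, -28.0, -36.0] [-0.0, -0.2, -0.1]
```

View pics/t10.png

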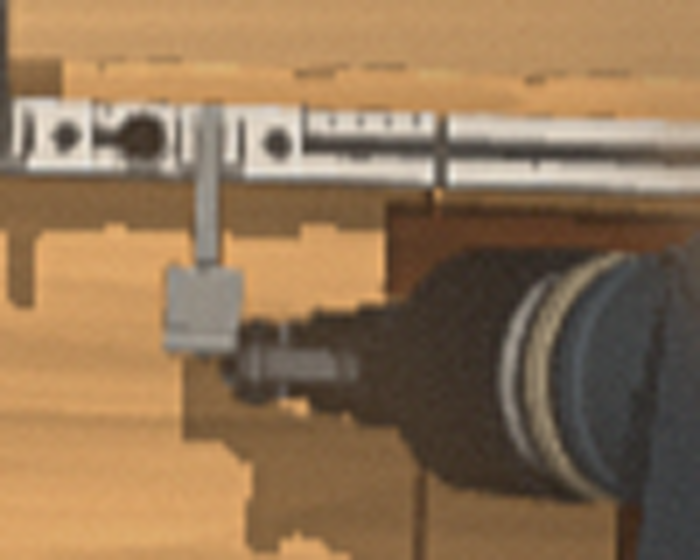

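View pics/s10.png

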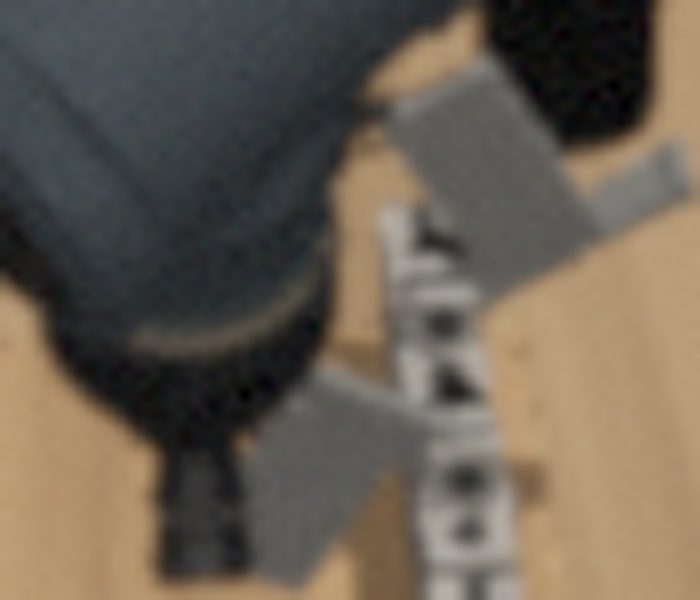

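```bash
python3 -m crank '[{"grip":1,"offset":[3,-2,-1],"angular":[0,0,0]},{"grip":1,"offset":[6,-6,-6],"angular":[0,0,0]},{"grip":1,"offset":[10,-9,-10],"angular":[0,0,0]},{"grip":1,"offset":[14,-13,-15],"angular":[0,0,0]},{"grip":1,"offset":[19,-17,-20],"angular":[0,0,0]},{"grip":1,"offset":[25,-21,-26],"angular":[0,0,0]},{"grip":1,"offset":[31,-24,-30],"angular":[0,0,0]},{"grip":1,"offset":[37,-27,-34],"angular":[0,0,0]},{"grip":1,"offset":[43,-29,-37],"angular":[0,0,0]},{"grip":1,"offset":[49,-31,-39],"angular":[0,0,0]}]'
python3 - <<'E'
from h import *
st()
d=vision.snapshot("top"); crop(d,285,150,385,230,7,"pics/t11.png")
e=vision.snapshot("side"); crop(e,270,140,340,200,10,"pics/s11.png")
E
python3 flip2.py | tail -8
```

```text
t: 12.2
tcp_pos: [0.5874, 0.0932, 0.121]
tool_rot: [0.953, -0.015, 0.005, -0.301]
force: [0.3, -1.5, -1.3]
finger_gap: -0.002
t 12.2 station [36.1 93.9] 121.0 q [-0.353  0.664  1.636  0.641  1.147  0.886] F [ 0.3 -1.5 -1.3] gap -0.0
70 [ 20. 141.] [-17.0, 3.0, 2.0] [-0.0, -0.3, -0.1]
80 [ 33. 148.] [-4.0, -1.0, -3.0] [-0.0, -0.3, -0.1]
90 [ 48. 152.] [11.0, -3.0, -6.0] [-0.0, -0.3, -0.1]
100 [ 59. 154.] [22.0, -4.0, -8.0] [-0.0, -0.3, -0.1]
110 [ 70. 153.] [34.0, -4.0, -7.0] [-0.0, -0.3, -0.1]
120 [ 82. 151.] [45.0, -3.0, -5.0] [-0.0, -0.3, -0.1]
130 [ 94. 146.] [57.0, -0.0, -2.0] [-0.0, -0.3, -0.1]
138 [102. 141.] [66.0, 3.0, 3.0] [-0.0, -0.3, -0.1]
```

View pics/t11.png

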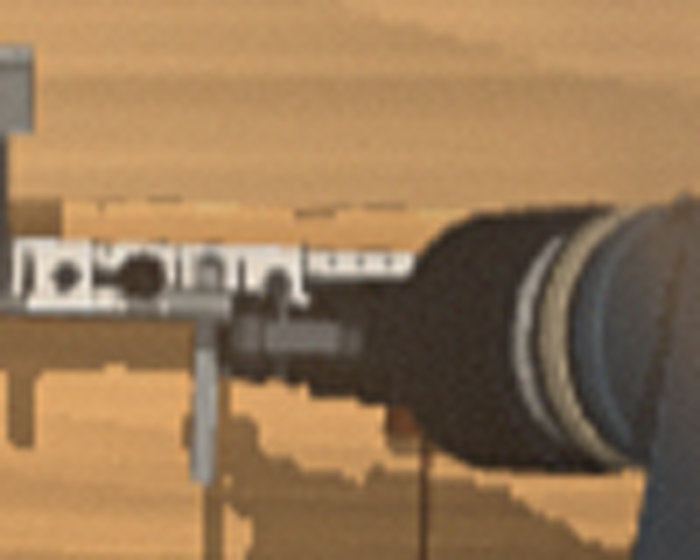

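View pics/s11.png

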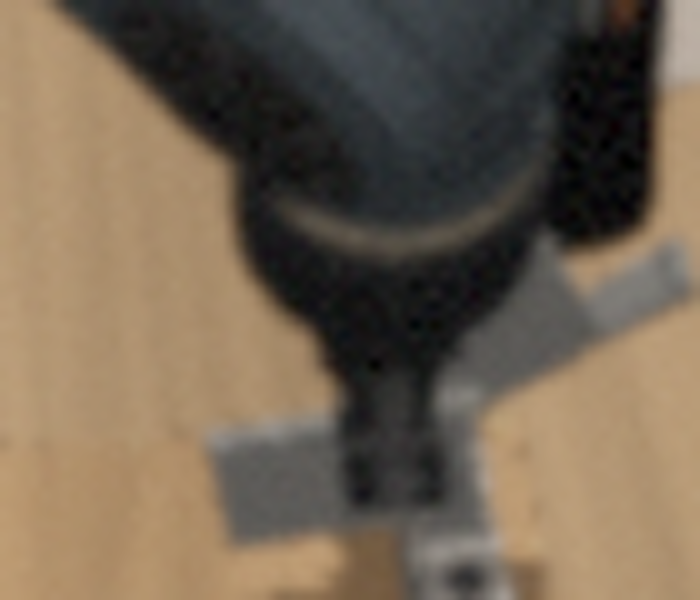

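```bash
python3 -m crank '[{"grip":1,"offset":[6,-2,-4],"angular":[0,0,0]},{"grip":1,"offset":[12,-4,-6],"angular":[0,0,0]},{"grip":1,"offset":[18,-5,-7],"angular":[0,0,0]},{"grip":1,"offset":[24,-5,-8],"angular":[0,0,0]},{"grip":1,"offset":[30,-5,-8],"angular":[0,0,0]},{"grip":1,"offset":[36,-5,-8],"angular":[0,0,0]},{"grip":1,"offset":[42,-4,-7],"angular":[0,0,0]},{"grip":1,"offset":[50,-3,-5],"angular":[0,0,0]},{"grip":1,"offset":[57,-1,-3],"angular":[0,0,0]},{"grip":1,"offset":[64,1,1],"angular":[0,0,0]}]'
python3 - <<'E'
from h import *
st()
d=vision.snapshot("top"); crop(d,285,150,385,230,7,"pics/t12.png")
e=vision.snapshot("side"); crop(e,270,140,340,200,10,"pics/s12.png")
E
```

```text
t: 13.3
tcp_pos: [0.6521, 0.0906, 0.1193]
tool_rot: [0.954, -0.015, 0.006, -0.301]
force: [-0.6, -0.3, -0.4]
finger_gap: -0.002
t 13.3 station [100.8  93.1] 119.3 q [-0.322  0.732  1.465  0.628  1.215  0.973] F [-0.6 -0.3 -0.4] gap -0.0
```

View pics/t12.png

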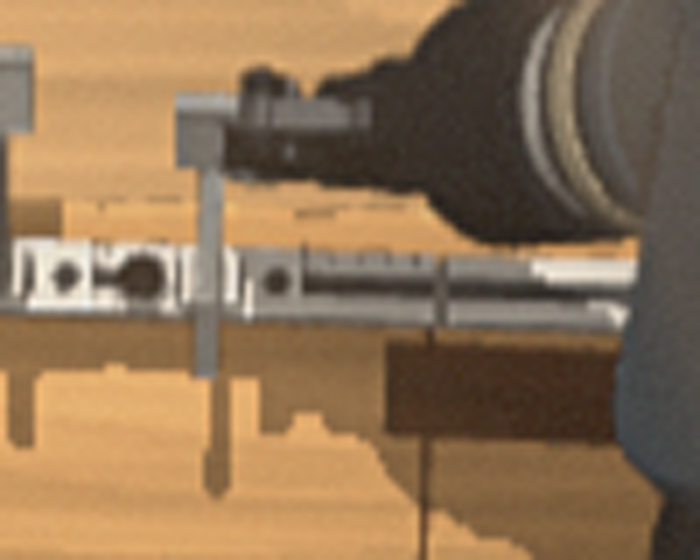

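View pics/s12.png

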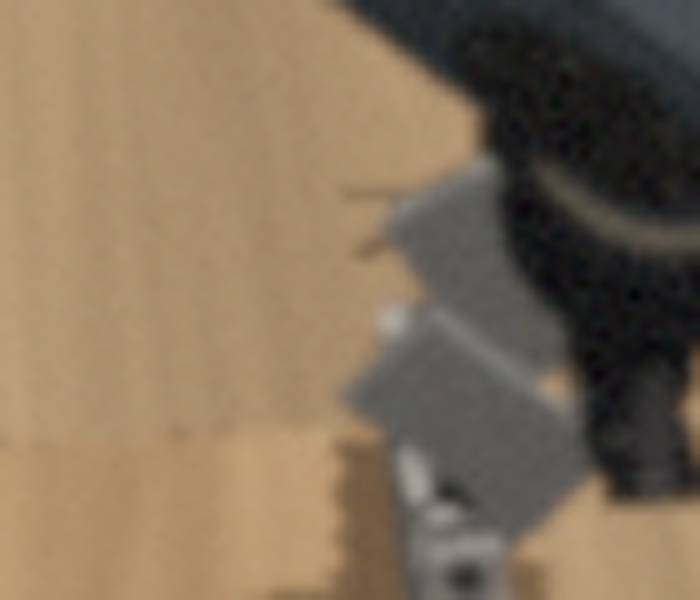

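```bash
python3 -m crank '[{"grip":1,"offset":[6,2,2],"angular":[0,0,0]},{"grip":1,"offset":[12,4,5],"angular":[0,0,0]},{"grip":1,"offset":[17,6,9],"angular":[0,0,0]},{"grip":1,"offset":[17,6,9],"angular":[0,0,0]},{"grip":1,"offset":[17,6,9],"angular":[0,0,0]}]'
python3 - <<'E'
from h import *
st()
d=vision.snapshot("top"); crop(d,285,150,385,230,7,"pics/t13.png")
e=vision.snapshot("side"); crop(e,270,140,340,200,10,"pics/s13.png")
E
```

```text
t: 13.9
tcp_pos: [0.668, 0.0906, 0.1083]
tool_rot: [0.953, -0.015, 0.005, -0.301]
force: [0.5, 0.3, 0.0]
finger_gap: -0.001
t 13.9 station [116.7  93.5] 108.3 q [-0.315  0.765  1.425  0.628  1.219  0.984] F [0.5 0.3 0. ] gap -0.0
```

View pics/t13.png

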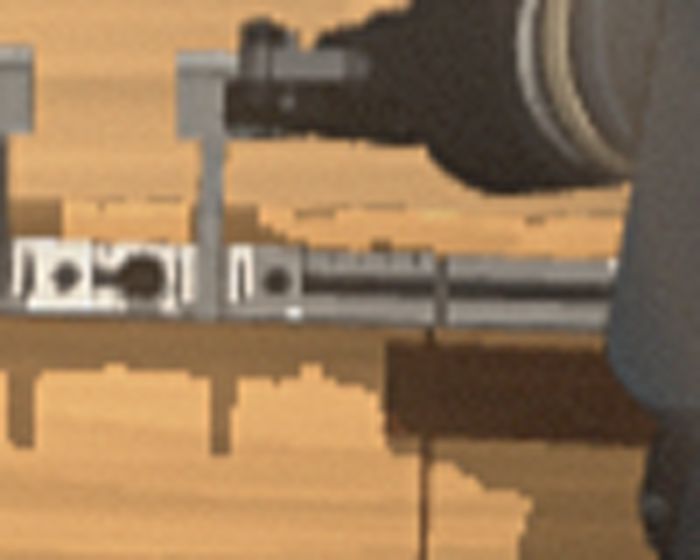

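View pics/s13.png

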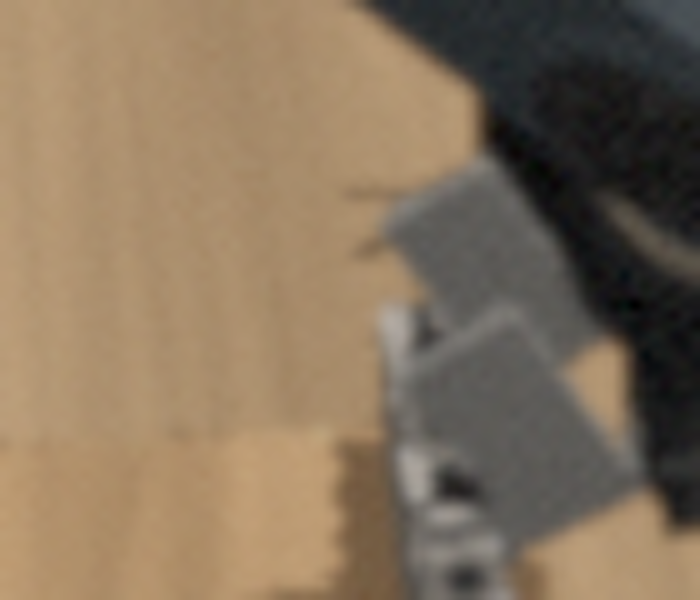

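```bash
cat >> h.py <<'E'
def eff(t,G,n=0):
    s=manip.sense();P=s["tcp_pos"];Q=Ro.from_quat(s["tool_rot"])
    print("offset",(Q.inv().apply(w(*t)+.029*G.as_matrix()[:,2]-P)*1000).round(1).tolist(),"ang",(Q.inv()*G).as_rotvec(degrees=True).round(1).tolist())
E
python3 -m crank '[{"grip":1,"offset":[0,0,-40],"angular":[0,0,0]},{"grip":1,"offset":[0,0,-80],"angular":[0,0,0]},{"grip":1,"offset":[0,0,-100],"angular":[0,0,0]},{"grip":1,"offset":[0,0,-100],"angular":[0,0,0]}]'
python3 - <<'E'
from h import *
st(); eff((115,159,230),goalR(0)); eff((107,159,150),goalR(0))
E
```

```text
t: 14.4
tcp_pos: [0.6683, 0.0307, 0.1936]
tool_rot: [0.954, -0.015, 0.009, -0.3]
force: [-0.6, 1.1, -1.3]
finger_gap: 0.002
t 14.4 station [118.8  33.6] 193.6 q [-0.399  0.669  1.347  0.577  1.396  1.021] F [-0.6  1.1 -1.3] gap 0.0
offset [-4.4, -107.1, 65.6] ang [-34.9, -0.6, -0.2]
offset [-13.1, -61.3, 131.2] ang [-34.9, -0.6, -0.2]
```

```bash
python3 -m crank '[{"grip":1,"offset":[-3,-30,-10],"angular":[-8,0,0]},{"grip":1,"offset":[-4,-60,10],"angular":[-16,0,0]},{"grip":1,"offset":[-4,-90,35],"angular":[-24,0,0]},{"grip":1,"offset":[-4,-107,60],"angular":[-32,0,0]},{"grip":1,"offset":[-4,-107,65],"angular":[-35,-0.5,0]},{"grip":1,"offset":[-4,-107,65],"angular":[-35,-0.5,0]},{"grip":1,"offset":[-4,-107,65],"angular":[-35,-0.5,0]}]'
python3 - <<'E'
from h import *
st(); eff((107,159,150),goalR(0))
d=vision.snapshot("top"); crop(d,245,130,385,230,5.7,"pics/t14.png")
e=vision.snapshot("side"); crop(e,240,100,400,220,5,"pics/s14.png")
E
```

```text
t: 15.1
tcp_pos: [0.6651, 0.1586, 0.1973]
tool_rot: [1.0, -0.014, -0.005, -0.001]
force: [-0.1, -0.7, 0.7]
finger_gap: -0.001
t 15.1 station [111.9 161.4] 197.3 q [0.07  0.614 1.265 0.002 1.272 1.668] F [-0.1 -0.7  0.7] gap -0.0
offset [-4.2, 2.4, 76.3] ang [-0.1, 0.5, 0.0]
```

View pics/t14.png

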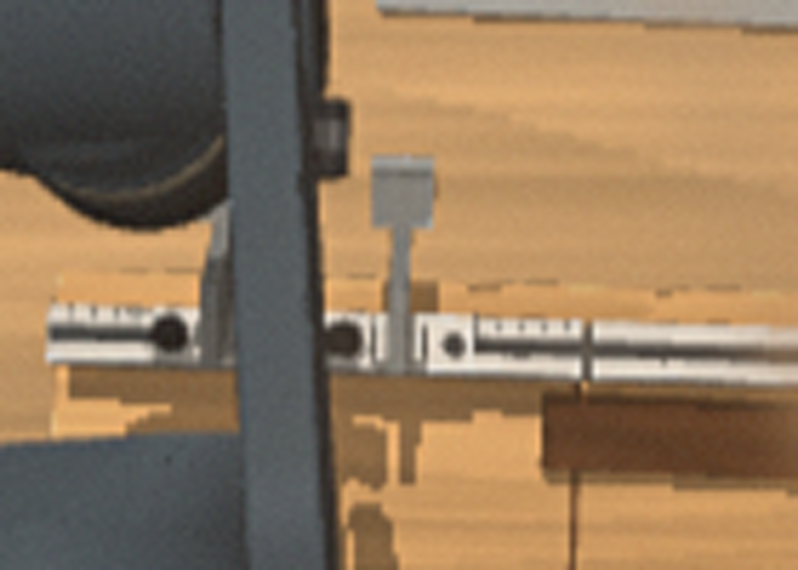

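View pics/s14.png

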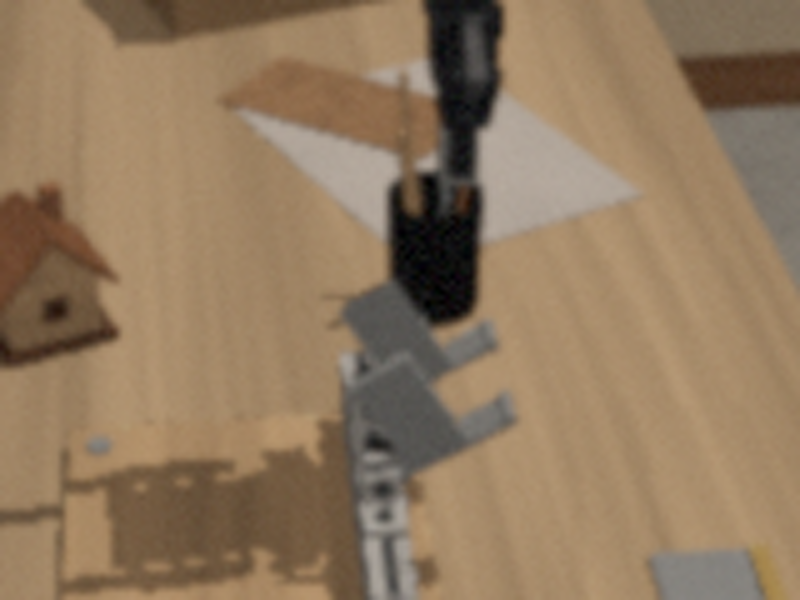

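```bash
python3 -m crank '[{"grip":1,"offset":[0,2,25],"angular":[0,0.5,0]},{"grip":1,"offset":[0,2,50],"angular":[0,0.5,0]},{"grip":1,"offset":[0,2,70],"angular":[0,0.5,0]},{"grip":1,"offset":[0,2,76],"angular":[0,0.5,0]},{"grip":1,"offset":[0,2,76],"angular":[0,0.5,0]}]'
python3 - <<'E'
from h import *
st(); s=manip.sense()
e=vision.snapshot("side"); crop(e,240,100,400,220,5,"pics/s15.png")
for k in (0,.029): X=s["tcp_pos"]+[0,0,k]; print((proj(e,X)-[240,100])*5)
eff((107-55,159,150),goalR(0))
E
```

```text
t: 15.7
tcp_pos: [0.6653, 0.1541, 0.1218]
tool_rot: [1.0, -0.016, -0.0, -0.0]
force: [1.4, -0.3, 0.5]
finger_gap: 0.001
t 15.7 station [112.2 156.9] 121.8 q [6.400e-02 6.890e-01 1.343e+00 1.000e-03 1.110e+00 1.666e+00] F [ 1.4 -0.3  0.5] gap 0.0
[451.09900463 344.15463304]
[452.06573825 302.02199098]
offset [-61.1, -1.3, 1.9] ang [-0.1, -0.1, -0.2]
```

View pics/s15.png

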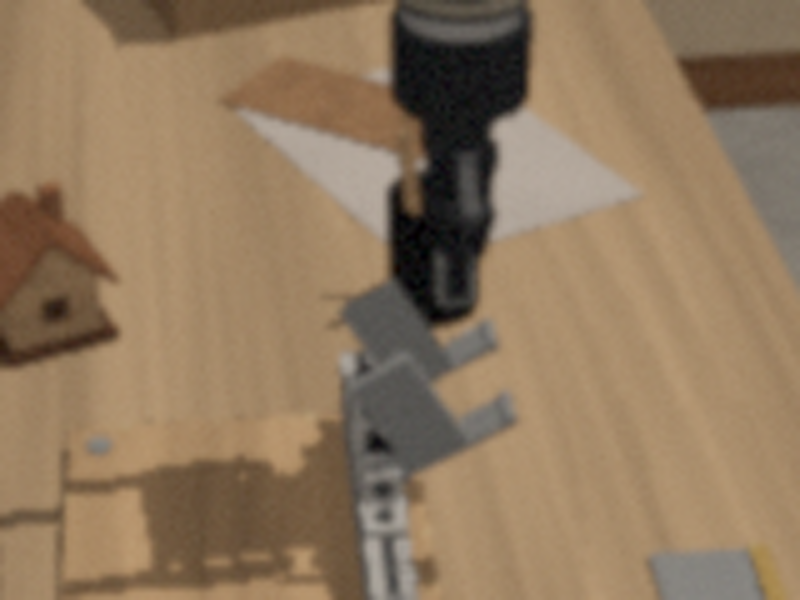

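```bash
python3 -m crank '[{"grip":1,"offset":[-7,0,0],"angular":[0,0,0]},{"grip":1,"offset":[-14,0,0],"angular":[0,0,0]},{"grip":1,"offset":[-21,0,0],"angular":[0,0,0]},{"grip":1,"offset":[-28,0,0],"angular":[0,0,0]},{"grip":1,"offset":[-35,0,0],"angular":[0,0,0]},{"grip":1,"offset":[-42,0,0],"angular":[0,0,0]},{"grip":1,"offset":[-49,0,0],"angular":[0,0,0]},{"grip":1,"offset":[-54,0,0],"angular":[0,0,0]},{"grip":1,"offset":[-58,0,0],"angular":[0,0,0]}]'
python3 - <<'E'
from h import *
st()
e=vision.snapshot("side"); crop(e,240,100,400,220,5,"pics/s16.png")
E
```

```text
t: 16.65
tcp_pos: [0.6069, 0.1581, 0.1231]
tool_rot: [1.0, -0.014, 0.001, -0.0]
force: [-0.6, 0.4, 2.0]
finger_gap: -0.001
t 16.65 station [ 53.8 159.3] 123.1 q [7.700e-02 6.180e-01 1.498e+00 1.000e-03 1.024e+00 1.676e+00] F [-0.6  0.4  2. ] gap -0.0
```

View pics/s16.png

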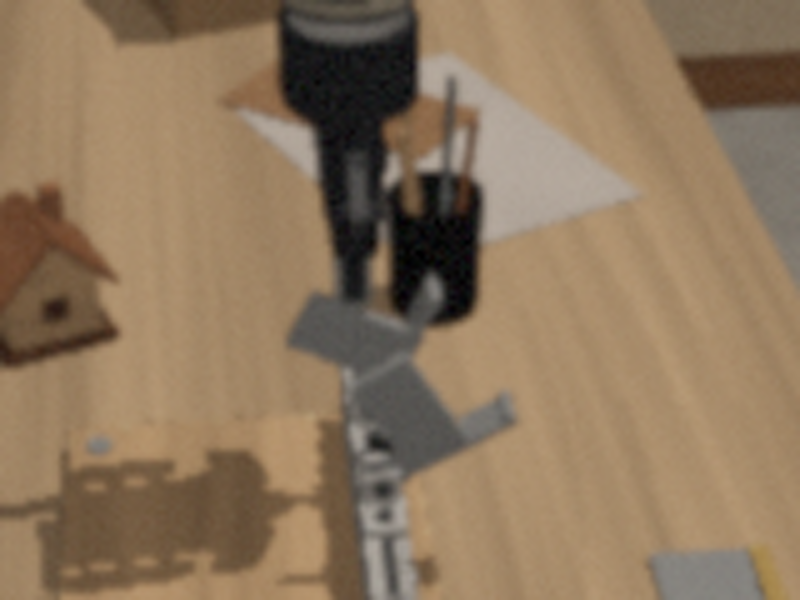

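```bash
python3 -m crank '[{"grip":1,"offset":[-7,0,2],"angular":[0,0,0]},{"grip":1,"offset":[-14,0,4],"angular":[0,0,0]},{"grip":1,"offset":[-20,0,6],"angular":[0,0,0]},{"grip":1,"offset":[-25,0,8],"angular":[0,0,0]},{"grip":1,"offset":[-28,0,9],"angular":[0,0,0]}]'
python3 - <<'E'
from h import *
st()
e=vision.snapshot("side"); crop(e,240,100,400,220,5,"pics/s17.png")
E
```

```text
t: 17.2
tcp_pos: [0.5786, 0.1586, 0.1129]
tool_rot: [1.0, -0.015, 0.0, -0.0]
force: [0.2, -0.8, -0.0]
finger_gap: 0.001
t 17.2 station [ 25.5 158.9] 112.9 q [0.081 0.6   1.576 0.    0.965 1.681] F [ 0.2 -0.8 -0. ] gap 0.0
```

View pics/s17.png

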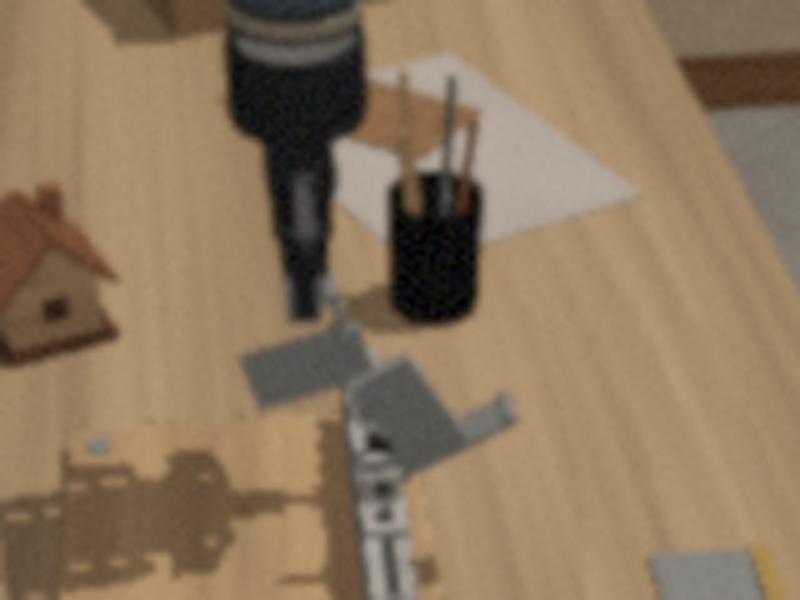

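```bash
python3 -m crank '[{"grip":1,"offset":[-8,0,0],"angular":[0,0,0]},{"grip":1,"offset":[-16,0,2],"angular":[0,0,0]},{"grip":1,"offset":[-24,0,5],"angular":[0,0,0]},{"grip":1,"offset":[-32,0,8],"angular":[0,0,0]},{"grip":1,"offset":[-40,0,12],"angular":[0,0,0]},{"grip":1,"offset":[-48,0,16],"angular":[0,0,0]},{"grip":1,"offset":[-56,0,20],"angular":[0,0,0]},{"grip":1,"offset":[-66,0,20],"angular":[0,0,0]},{"grip":1,"offset":[-80,0,16],"angular":[0,0,0]}]'
python3 - <<'E'
from h import *
st()
e=vision.snapshot("side"); crop(e,240,100,400,220,5,"pics/s18.png")
d=vision.snapshot("top"); crop(d,245,130,385,230,5.7,"pics/t18.png")
E
```

```text
t: 18.15
tcp_pos: [0.4991, 0.1609, 0.0969]
tool_rot: [1.0, -0.015, 0.001, -0.0]
force: [0.4, -0.0, -0.6]
finger_gap: -0.002
t 18.15 station [-54. 159.] 96.9 q [9.800e-02 5.430e-01 1.780e+00 1.000e-03 8.170e-01 1.698e+00] F [ 0.4 -0.  -0.6] gap -0.0
```

View pics/s18.png

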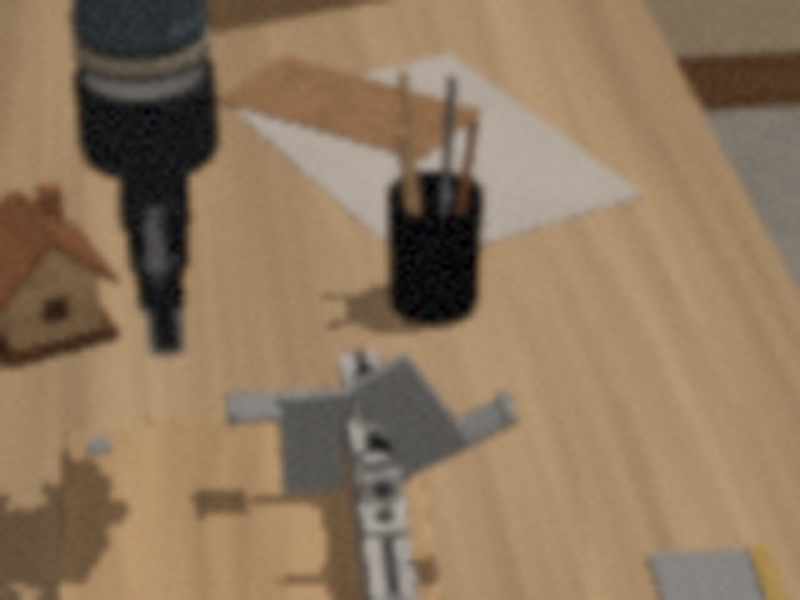

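View pics/t18.png

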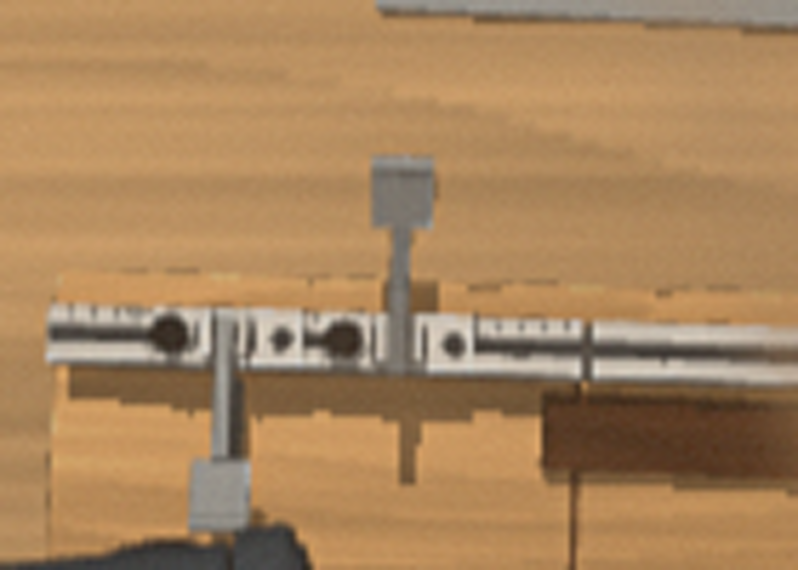

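Run:
```python
from h import *
d=vision.snapshot("top")
S=lambda px,z: (ST["R"].T@(ray(d,px,z)[:2]-ST["t"])*1000).round(1)
print("long tab", S((245+219.5/5.7,130+529/5.7),.086), "cut", S((245+436/3.4,150+302/3.4),.036),S((245+522/3.4,150+355/3.4),.036))
hsv=cv2.cvtColor(d["pixels"],cv2.COLOR_RGB2HSV); roi=hsv[195:225,330:440]
m=((roi[...,2]<115)&(roi[...,1]>110)).astype(np.uint8); n,l,stt,c=cv2.connectedComponentsWithStats(m)
i=1+np.argmax(stt[1:,4]); cn=cv2.findContours((l==i).astype(np.uint8),0,1)[0][0]; r=cv2.minAreaRect(cn); b=cv2.boxPoints(r)+[330,195]; print(stt[i],[S(q,.036).tolist() for q in b])
eff((-35,-190,120),goalR(0)); eff((-35,-190,26),goalR(0))
```

```text
long tab [-22.2 157.9] cut [-58.9 -72.1] [ -97.5 -138.5]
[  0   2  62  19 737] [[46.8, 43.0], [51.1, -116.1], [4.2, -117.0], [-0.1, 41.8]]
offset [19.3, 349.2, 6.4] ang [-0.0, -0.1, -0.0]
offset [19.1, 349.3, 100.4] ang [-0.0, -0.1, -0.0]
```

```bash
python3 -m crank '[{"grip":1,"offset":[-10,50,0],"angular":[0,0,0]},{"grip":1,"offset":[-10,100,0],"angular":[0,0,0]},{"grip":1,"offset":[0,150,0],"angular":[0,0,0]},{"grip":1,"offset":[10,200,0],"angular":[0,0,0]},{"grip":1,"offset":[19,250,0],"angular":[0,0,0]},{"grip":1,"offset":[19,300,0],"angular":[0,0,0]},{"grip":1,"offset":[19,349,10],"angular":[0,0,0]},{"grip":1,"offset":[19,349,40],"angular":[0,0,0]},{"grip":1,"offset":[19,349,60],"angular":[0,0,0]},{"grip":1,"offset":[19,349,60],"angular":[0,0,0]}]'
python3 - <<'E'
from h import *
st(); s=manip.sense()
e=vision.snapshot("side"); crop(e,250,200,370,290,6,"pics/s19.png")
for k in (0,.029): X=s["tcp_pos"]+[0,0,k]; print((proj(e,X)-[250,200])*6)
eff((-35,-190,28),goalR(0))
d=vision.snapshot("top"); crop(d,325,180,445,270,6,"pics/t19.png")
E
```

```text
t: 19.3
tcp_pos: [0.5074, -0.1887, 0.0347]
tool_rot: [1.0, -0.015, -0.001, -0.001]
force: [-0.3, 0.1, 0.7]
finger_gap: -0.001
t 19.3 station [ -36.  -190.2] 34.7 q [-0.564  0.666  1.769  0.002  0.71   1.036] F [-0.3  0.1  0.7] gap -0.0
[209.94156683 506.55870756]
[206.09719526 457.13817311]
offset [0.0, -0.1, 37.1] ang [-0.1, -0.0, -0.1]
```

View pics/s19.png

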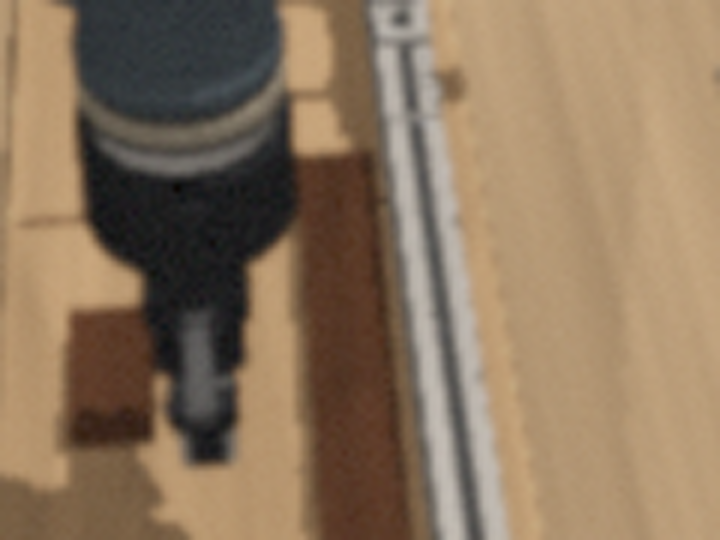

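View pics/t19.png

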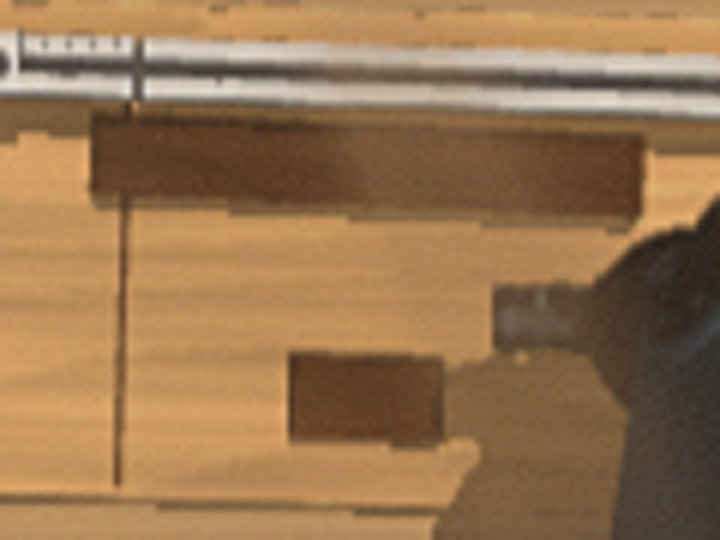

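```bash
python3 -m crank '[{"grip":1,"offset":[0,0,15],"angular":[0,0,0]},{"grip":1,"offset":[0,0,28],"angular":[0,0,0]},{"grip":1,"offset":[0,0,34],"angular":[0,0,0]},{"grip":1,"offset":[0,0,36],"angular":[0,0,0]},{"grip":1,"offset":[10,0,36],"angular":[0,0,0]},{"grip":1,"offset":[20,0,36],"angular":[0,0,0]},{"grip":1,"offset":[26,0,36],"angular":[0,0,0]},{"grip":1,"offset":[30,0,36],"angular":[0,0,0]},{"grip":1,"offset":[34,0,36],"angular":[0,0,0]},{"grip":1,"offset":[36,0,36],"angular":[0,0,0]}]'
python3 - <<'E'
from h import *
st()
d=vision.snapshot("top"); crop(d,325,180,445,270,6,"pics/t20.png")
e=vision.snapshot("side"); crop(e,250,200,370,290,6,"pics/s20.png")
E
```

```text
t: 20.4
tcp_pos: [0.5445, -0.1894, 0.0015]
tool_rot: [1.0, -0.014, 0.0, -0.0]
force: [-3.4, -1.2, 4.1]
finger_gap: 0.001
t 20.4 station [   1.2 -189.9] 1.5 q [-0.529  0.75   1.693  0.002  0.699  1.069] F [-3.4 -1.2  4.1] gap 0.0
```

View pics/t20.png

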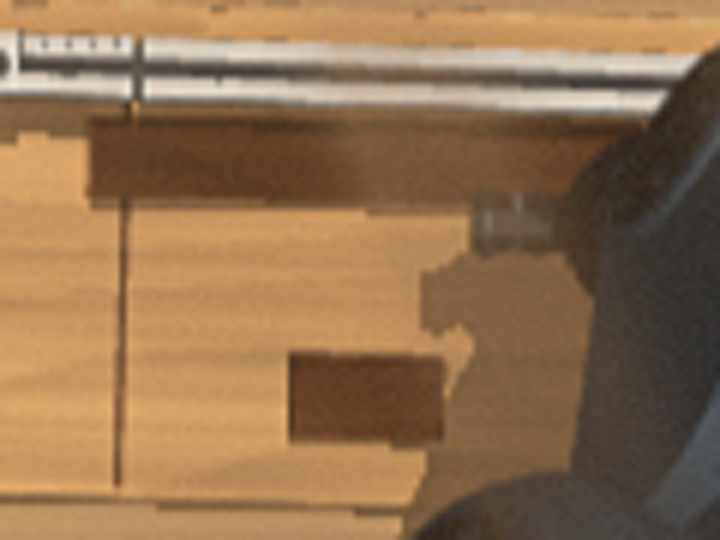

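View pics/s20.png

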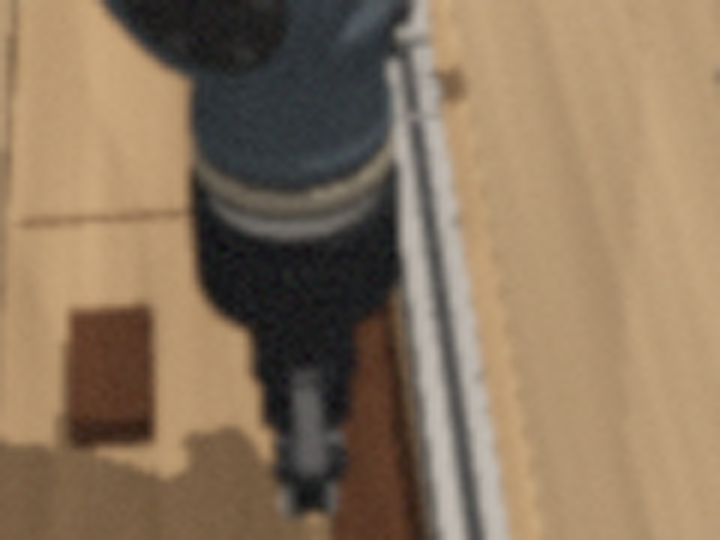

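```bash
python3 -m crank '[{"grip":1,"offset":[0,0,-5],"angular":[0,0,0]},{"grip":1,"offset":[3,0,-6],"angular":[0,0,0]},{"grip":1,"offset":[6,0,-6],"angular":[0,0,0]},{"grip":1,"offset":[8,0,-6],"angular":[0,0,0]}]'
python3 - <<'E'
from h import *
st()
d=vision.snapshot("top"); crop(d,325,180,445,270,6,"pics/t21.png")
E
```

```text
t: 20.9
tcp_pos: [0.5534, -0.1898, 0.0073]
tool_rot: [1.0, -0.015, 0.001, -0.0]
force: [-0.2, -0.4, 0.5]
finger_gap: 0.002
t 20.9 station [  10.1 -190. ] 7.3 q [-0.522  0.746  1.67   0.003  0.723  1.076] F [-0.2 -0.4  0.5] gap 0.0
```

View pics/t21.png

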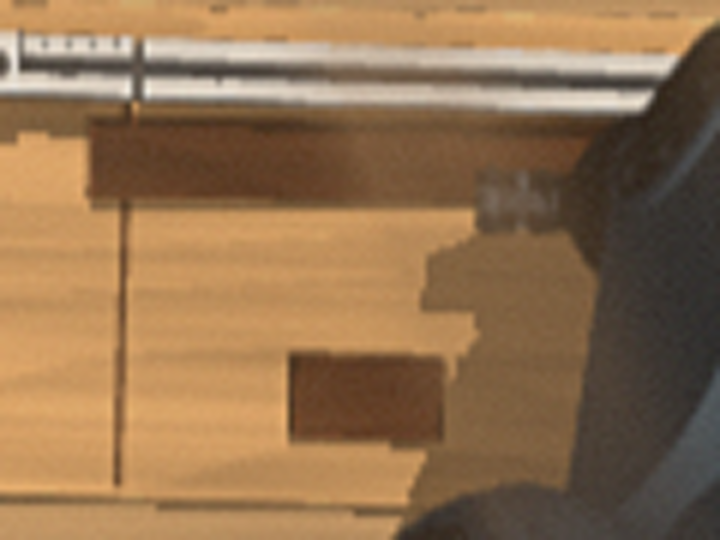

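Run:
```python
from h import *
st()
e=vision.snapshot("side"); crop(e,270,225,350,285,10,"pics/s21.png")
s=manip.sense()
for k in (0,.01,.02,.03): X=s["tcp_pos"]+[0,0,k]; print(k,((proj(e,X)-[270,225])*10).round())
for p in [(14,-190,36),(14,-190,18),(50,-190,36),(14,-226,36)]: print(p,((proj(e,w(*p))-[270,225])*10).round())
```

```text
t 20.95 station [  10.3 -190. ] 7.2 q [-0.522  0.746  1.67   0.003  0.723  1.076] F [ 0.7 -0.3 -0.2] gap 0.0
0 [347. 654.]
0.01 [346. 627.]
0.02 [345. 600.]
0.03 [344. 572.]
(14, -190, 36) [361. 574.]
(14, -190, 18) [363. 624.]
(50, -190, 36) [513. 563.]
(14, -226, 36) [373. 696.]
```

View pics/s21.png

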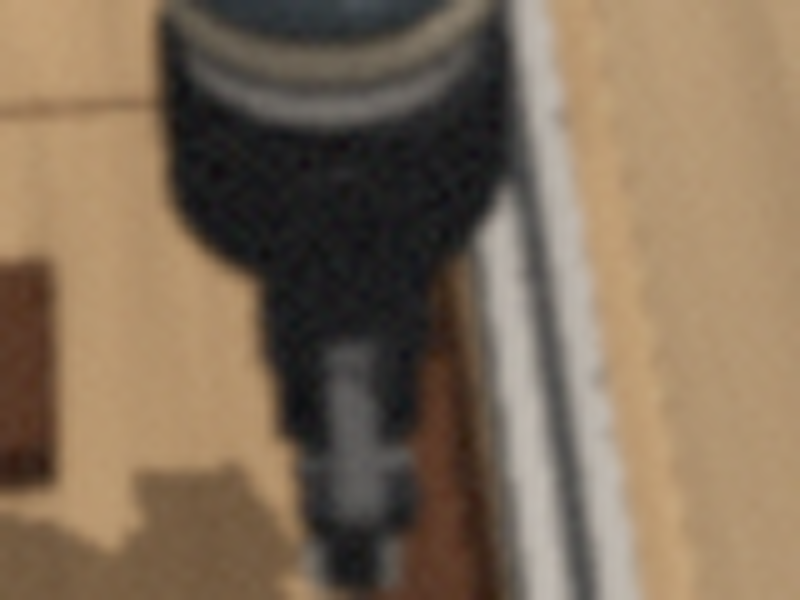

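```bash
python3 -m crank '[{"grip":1,"offset":[0,0,-4],"angular":[0,0,0]},{"grip":1,"offset":[-20,0,-4],"angular":[0,0,0]},{"grip":1,"offset":[-40,0,-4],"angular":[0,0,0]},{"grip":1,"offset":[-40,0,2],"angular":[0,0,0]},{"grip":1,"offset":[-40,0,6],"angular":[0,0,0]},{"grip":1,"offset":[-40,0,6],"angular":[0,0,0]}]'; python3 -m crank '[{"grip":1,"offset":[0,0,2],"angular":[0,0,0]},{"grip":1,"offset":[0,0,4],"angular":[0,0,0]},{"grip":1,"offset":[0,0,4],"angular":[0,0,0]}]';  python3 -m crank '[{"grip":1,"offset":[0,0,2],"angular":[0,0,0]},{"grip":1,"offset":[0,0,4],"angular":[0,0,0]},{"grip":1,"offset":[0,0,4],"angular":[0,0,0]}]'
```

```text
t: 21.6
tcp_pos: [0.5136, -0.1889, 0.0007]
tool_rot: [1.0, -0.015, 0.001, -0.0]
force: [0.4, 0.1, -0.2]
finger_gap: 0.0
t: 21.9
tcp_pos: [0.5131, -0.1885, -0.0031]
tool_rot: [1.0, -0.014, 0.001, -0.0]
force: [0.1, -0.8, -0.7]
finger_gap: -0.001
t: 22.2
tcp_pos: [0.5126, -0.1884, -0.0071]
tool_rot: [1.0, -0.015, 0.001, -0.0]
force: [-0.3, 0.1, -0.6]
finger_gap: 0.001
```

Run:
```python
from h import *
st()
d=vision.snapshot("top"); crop(d,325,180,445,270,6,"pics/t22.png")
```

```text
t 22.2 station [ -30.7 -189.7] -7.1 q [-0.558  0.743  1.774  0.003  0.624  1.04 ] F [-0.3  0.1 -0.6] gap 0.0
```

View pics/t22.png

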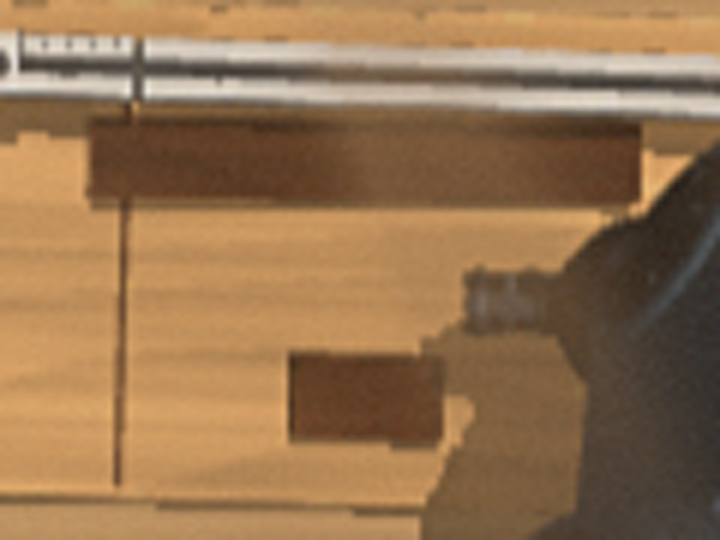

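```bash
python3 - <<'E'
from h import *
d=vision.snapshot("top")
S=lambda px,z: (ST["R"].T@(ray(d,px,z)[:2]-ST["t"])*1000).round(1)
for u,v in [(95,205),(630,206),(95,120),(640,128),(200,102),(600,112)]: print(S((325+u/6,180+v/6),.036 if v>115 else .068))
E
python3 -m crank '[{"grip":1,"offset":[12,0,-1],"angular":[0,0,0]},{"grip":1,"offset":[20,0,-1],"angular":[0,0,0]},{"grip":1,"offset":[26,0,-1],"angular":[0,0,0]},{"grip":1,"offset":[29,0,-1],"angular":[0,0,0]},{"grip":1,"offset":[32,0,-1],"angular":[0,0,0]},{"grip":1,"offset":[34,0,-1],"angular":[0,0,0]}]'
```

```text
[ 2.8 13.6]
[   8.6 -218.5]
[39.7 14.5]
[  42.6 -222.3]
[ 47.4 -27.3]
[  47.6 -195.5]
t: 22.9
tcp_pos: [0.5447, -0.1886, -0.006]
tool_rot: [1.0, -0.014, -0.001, -0.001]
force: [-6.3, -1.0, 4.5]
finger_gap: 0.002
```

```bash
python3 -m crank '[{"grip":1,"offset":[-18,0,0],"angular":[0,0,0]},{"grip":1,"offset":[-18,-50,0],"angular":[0,0,0]},{"grip":1,"offset":[-18,-100,0],"angular":[0,0,0]},{"grip":1,"offset":[-18,-150,0],"angular":[0,0,0]},{"grip":1,"offset":[-18,-175,0],"angular":[0,0,0]},{"grip":1,"offset":[-18,-175,0],"angular":[0,0,0]},{"grip":1,"offset":[-10,-175,0],"angular":[0,0,0]},{"grip":1,"offset":[-6,-175,0],"angular":[0,0,0]},{"grip":1,"offset":[-3,-175,0],"angular":[0,0,0]},{"grip":1,"offset":[-1,-175,0],"angular":[0,0,0]}]'
python3 - <<'E'
from h import *
st()
E
```

```text
t: 23.9
tcp_pos: [0.5509, -0.0158, -0.0057]
tool_rot: [1.0, -0.015, 0.001, -0.0]
force: [-2.9, -0.2, 2.7]
finger_gap: 0.005
t 23.9 station [  2.7 -16.2] -5.7 q [-2.320e-01  7.440e-01  1.761e+00  1.000e-03  6.360e-01  1.368e+00] F [-2.9 -0.2  2.7] gap 0.0
```

```bash
python3 -m crank '[{"grip":1,"offset":[1,0,0],"angular":[0,0,0]},{"grip":1,"offset":[2,0,0],"angular":[0,0,0]},{"grip":1,"offset":[2,0,0],"angular":[0,0,0]}]'; python3 -m crank '[{"grip":1,"offset":[-10,0,0],"angular":[0,0,0]},{"grip":1,"offset":[-30,0,0],"angular":[0,0,0]},{"grip":1,"offset":[-40,0,-30],"angular":[0,0,0]},{"grip":1,"offset":[-40,0,-60],"angular":[0,0,0]}]'
python3 - <<'E'
from h import *
st()
d=vision.snapshot("top"); crop(d,325,180,445,270,6,"pics/t23.png")
e=vision.snapshot("side"); crop(e,250,200,370,310,5,"pics/s23.png")
E
```

```text
t: 24.2
tcp_pos: [0.5508, -0.015, -0.006]
tool_rot: [1.0, -0.015, -0.001, -0.0]
force: [-3.7, -2.9, 2.0]
finger_gap: 0.001
t: 24.6
tcp_pos: [0.5096, -0.0127, 0.0538]
tool_rot: [1.0, -0.015, -0.001, -0.001]
force: [1.0, -0.2, -0.2]
finger_gap: -0.003
t 24.6 station [-38.7 -14.2] 53.8 q [-0.245  0.606  1.84   0.002  0.699  1.353] F [ 1.  -0.2 -0.2] gap -0.0
```

View pics/t23.png

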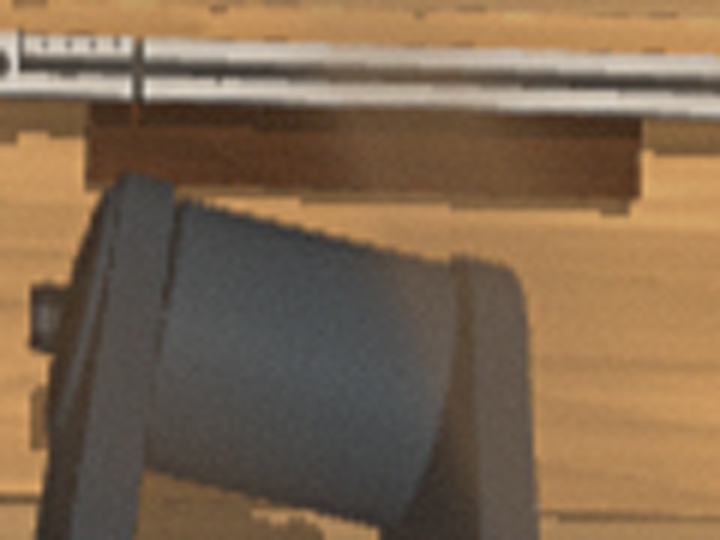

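View pics/s23.png

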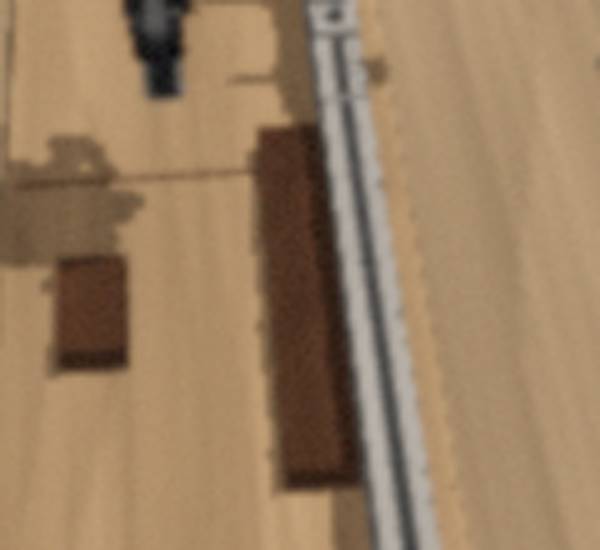

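Run:
```python
from h import *
eff((29,-258,85),goalR(12)); eff((29,-258,25),goalR(12))
```

```text
offset [68.2, 242.7, 1.6] ang [0.0, 11.4, -0.1]
offset [67.6, 242.6, 61.6] ang [0.0, 11.4, -0.1]
```

```bash
python3 -m crank '[{"grip":1,"offset":[0,50,0],"angular":[0,5,0]},{"grip":1,"offset":[0,100,0],"angular":[0,11,0]},{"grip":1,"offset":[20,145,0],"angular":[0,11.4,0]},{"grip":1,"offset":[45,185,0],"angular":[0,11.4,0]},{"grip":1,"offset":[68,225,0],"angular":[0,11.4,0]},{"grip":1,"offset":[68,243,10],"angular":[0,11.4,0]},{"grip":1,"offset":[68,243,30],"angular":[0,11.4,0]},{"grip":1,"offset":[68,243,30],"angular":[0,11.4,0]}]'
python3 - <<'E'
from h import *
st(); eff((29,-258,25),goalR(12))
e=vision.snapshot("side"); crop(e,250,200,370,310,5,"pics/s24.png")
d=vision.snapshot("top"); crop(d,345,160,465,250,6,"pics/t24.png")
E
```

```text
t: 25.5
tcp_pos: [0.5719, -0.258, 0.0214]
tool_rot: [0.995, -0.016, 0.098, -0.0]
force: [-0.1, 0.6, -0.2]
finger_gap: -0.0
t 25.5 station [  30.4 -257.7] 21.4 q [-0.666  0.721  1.708  0.224  0.566  0.756] F [-0.1  0.6 -0.2] gap -0.0
offset [-0.3, 0.4, 25.1] ang [-0.2, 0.7, -0.2]
```

View pics/s24.png

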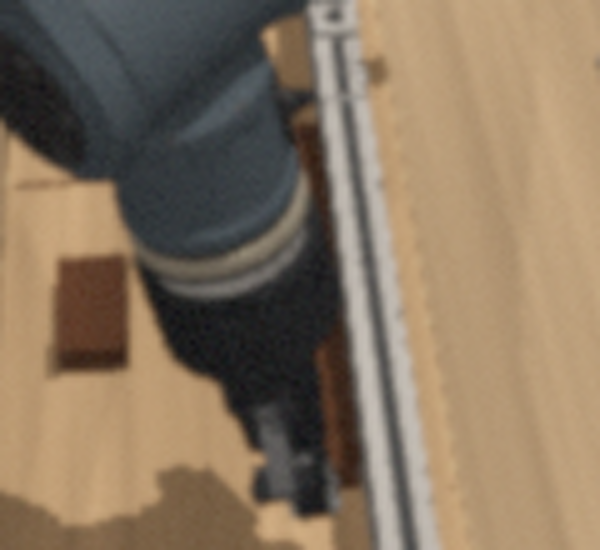

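View pics/t24.png

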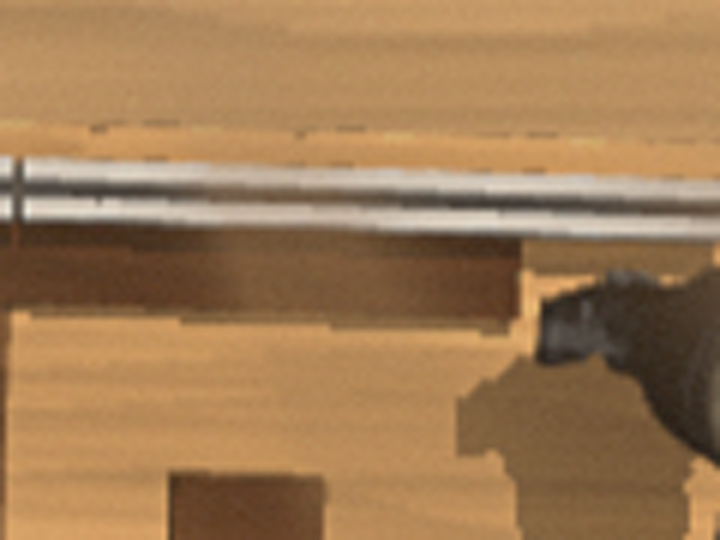

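```bash
python3 -m crank '[{"grip":1,"offset":[0,4,10],"angular":[0,0.5,0]},{"grip":1,"offset":[0,4,20],"angular":[0,0.5,0]},{"grip":1,"offset":[0,4,25],"angular":[0,0.5,0]},{"grip":1,"offset":[0,4,25],"angular":[0,0.5,0]}]'
python3 - <<'E'
from h import *
st()
e=vision.snapshot("side"); crop(e,250,200,370,310,5,"pics/s25.png")
d=vision.snapshot("top"); crop(d,345,160,465,250,6,"pics/t25.png")
E
```

```text
t: 26.0
tcp_pos: [0.5783, -0.2618, -0.0012]
tool_rot: [0.994, -0.014, 0.104, 0.001]
force: [0.2, -0.9, -0.1]
finger_gap: 0.001
t 26.0 station [  37.  -261.2] -1.2 q [-0.667  0.764  1.704  0.254  0.52   0.722] F [ 0.2 -0.9 -0.1] gap 0.0
```

View pics/s25.png

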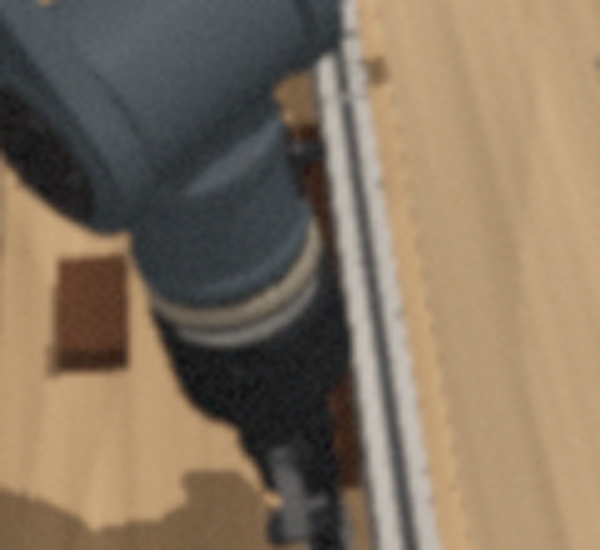

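View pics/t25.png

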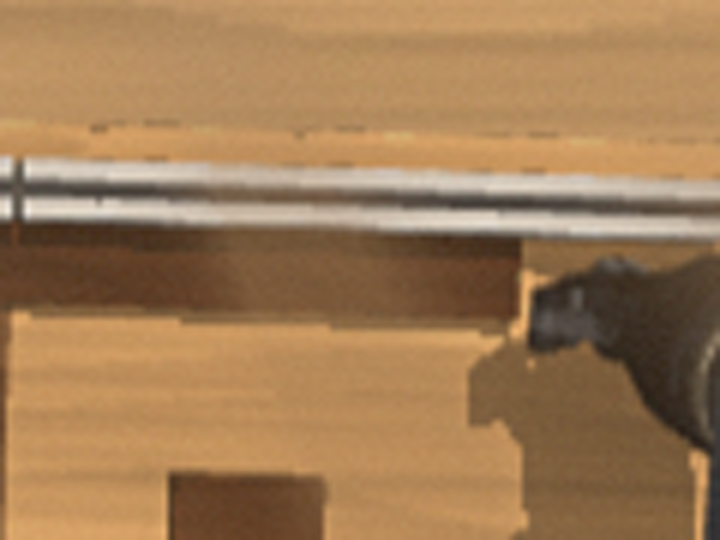

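```bash
python3 -m crank '[{"grip":1,"offset":[-2,-6,3],"angular":[0,0,0]},{"grip":1,"offset":[-2,-12,3],"angular":[0,0,0]},{"grip":1,"offset":[-2,-18,3],"angular":[0,0,0]},{"grip":1,"offset":[-2,-24,3],"angular":[0,0,0]},{"grip":1,"offset":[-2,-30,3],"angular":[0,0,0]},{"grip":1,"offset":[-2,-36,3],"angular":[0,0,0]},{"grip":1,"offset":[-2,-42,3],"angular":[0,0,0]},{"grip":1,"offset":[-2,-48,3],"angular":[0,0,0]}]'
python3 - <<'E'
from h import *
st()
e=vision.snapshot("side"); crop(e,250,170,370,290,5,"pics/s26.png")
d=vision.snapshot("top"); crop(d,305,160,445,265,5.6,"pics/t26.png")
E
```

```text
t: 26.9
tcp_pos: [0.5788, -0.2141, -0.0034]
tool_rot: [0.994, -0.014, 0.105, 0.001]
force: [-0.2, -1.4, 0.2]
finger_gap: 0.0
t 26.9 station [  36.2 -213.6] -3.4 q [-0.597  0.754  1.757  0.253  0.465  0.786] F [-0.2 -1.4  0.2] gap 0.0
```

View pics/t26.png

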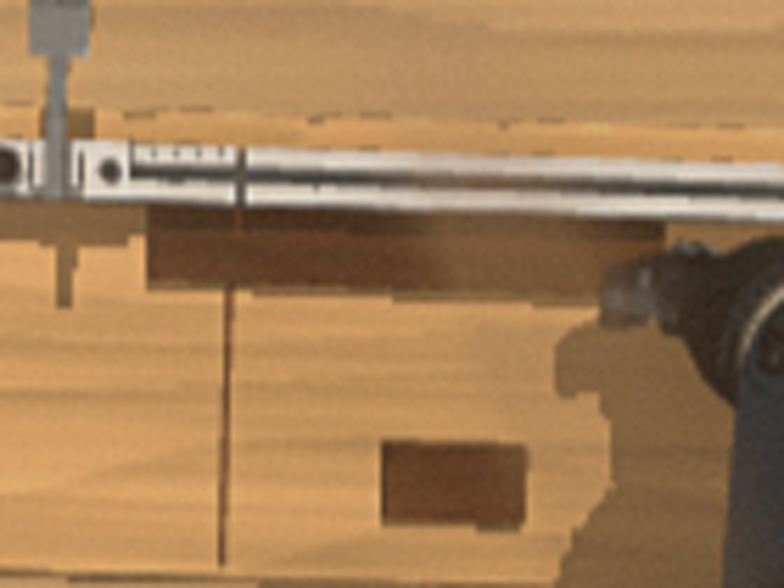

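View pics/s26.png

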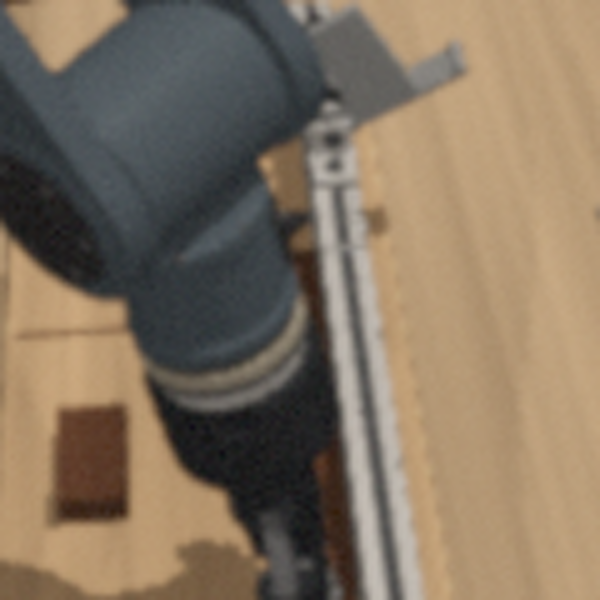

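```bash
python3 -m crank '[{"grip":1,"offset":[0,-9,0],"angular":[0,0,0]},{"grip":1,"offset":[0,-18,0],"angular":[0,0,0]},{"grip":1,"offset":[0,-27,0],"angular":[0,0,0]},{"grip":1,"offset":[0,-36,0],"angular":[0,0,0]},{"grip":1,"offset":[0,-45,0],"angular":[0,0,0]},{"grip":1,"offset":[0,-54,0],"angular":[0,0,0]},{"grip":1,"offset":[0,-63,0],"angular":[0,0,0]},{"grip":1,"offset":[0,-72,0],"angular":[0,0,0]},{"grip":1,"offset":[0,-80,0],"angular":[0,0,0]},{"grip":1,"offset":[0,-86,0],"angular":[0,0,0]}]'
python3 - <<'E'
from h import *
st()
d=vision.snapshot("top"); crop(d,265,160,405,265,5.6,"pics/t27.png")
E
```

```text
t: 28.0
tcp_pos: [0.5811, -0.1276, -0.0035]
tool_rot: [0.994, -0.014, 0.105, 0.001]
force: [-0.2, -1.5, 0.3]
finger_gap: 0.002
t 28.0 station [  36. -127.] -3.5 q [-0.453  0.739  1.821  0.223  0.4    0.949] F [-0.2 -1.5  0.3] gap 0.0
```

View pics/t27.png

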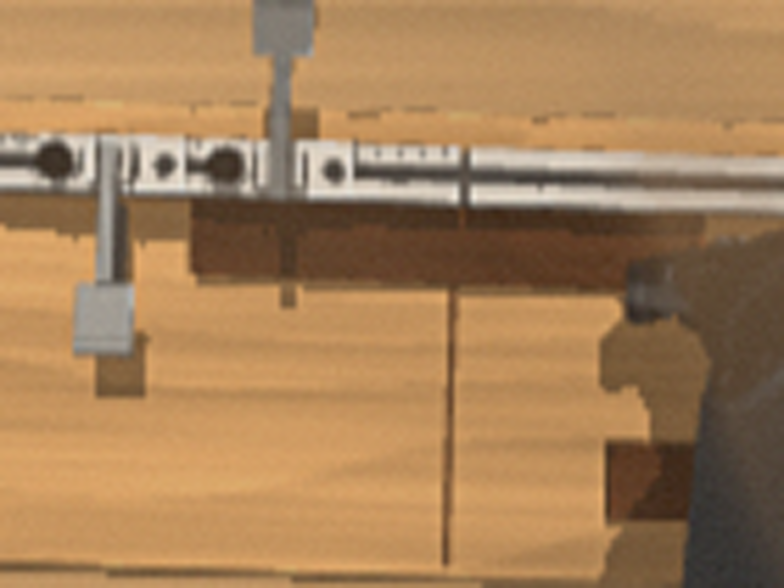

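```bash
python3 -m crank '[{"grip":1,"offset":[0,-6,0],"angular":[0,0,0]},{"grip":1,"offset":[0,-12,0],"angular":[0,0,0]},{"grip":1,"offset":[0,-17,0],"angular":[0,0,0]},{"grip":1,"offset":[0,-20,0],"angular":[0,0,0]},{"grip":1,"offset":[0,-22,0],"angular":[0,0,0]},{"grip":1,"offset":[0,-24,0],"angular":[0,0,0]},{"grip":1,"offset":[0,-25,0],"angular":[0,0,0]},{"grip":1,"offset":[0,-26,0],"angular":[0,0,0]}]'; python3 -m crank '[{"grip":1,"offset":[0,-1,0],"angular":[0,0,0]},{"grip":1,"offset":[0,-2,0],"angular":[0,0,0]}]';python3 -m crank '[{"grip":1,"offset":[0,-1,0],"angular":[0,0,0]},{"grip":1,"offset":[0,-2,0],"angular":[0,0,0]}]'
python3 - <<'E'
from h import *
st()
d=vision.snapshot("top"); crop(d,265,160,405,265,5.6,"pics/t28.png")
E
```

```text
t: 28.85
tcp_pos: [0.582, -0.1025, -0.0035]
tool_rot: [0.994, -0.015, 0.105, 0.001]
force: [-0.2, 0.4, -0.0]
finger_gap: 0.003
t: 29.05
tcp_pos: [0.582, -0.1005, -0.0035]
tool_rot: [0.994, -0.015, 0.105, 0.001]
force: [-0.6, -0.8, -1.0]
finger_gap: -0.001
t: 29.25
tcp_pos: [0.582, -0.0984, -0.0035]
tool_rot: [0.994, -0.015, 0.105, 0.001]
force: [-0.7, -1.0, -0.3]
finger_gap: -0.003
t 29.25 station [ 36.1 -97.9] -3.5 q [-0.4    0.735  1.834  0.205  0.383  1.017] F [-0.7 -1.  -0.3] gap -0.0
```

View pics/t28.png

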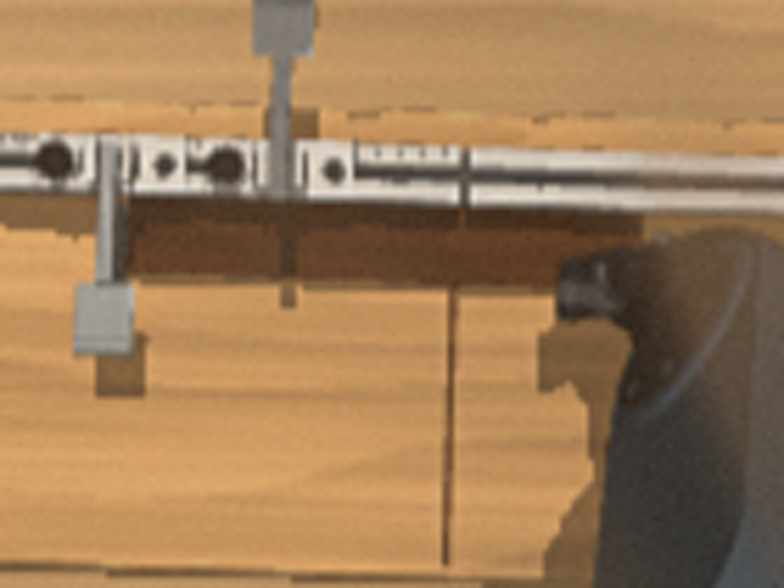

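```bash
for i in 1 ; do python3 -m crank '[{"grip":1,"offset":[0,-1,0],"angular":[0,0,0]},{"grip":1,"offset":[0,-1.5,0],"angular":[0,0,0]}]' | grep -E "tcp_pos|force"; done; python3 -m crank '[{"grip":1,"offset":[0,-1,0],"angular":[0,0,0]},{"grip":1,"offset":[0,-1.5,0],"angular":[0,0,0]}]' | grep -E "tcp_pos|force"; python3 -m crank '[{"grip":1,"offset":[0,-1,0],"angular":[0,0,0]},{"grip":1,"offset":[0,-1,0],"angular":[0,0,0]}]' | grep -E "tcp_pos|force"
```

```text
tcp_pos: [0.5824, -0.0973, -0.0034]
force: [0.2, -3.7, 0.1]
tcp_pos: [0.5834, -0.097, -0.0031]
force: [-1.5, -8.1, 0.2]
tcp_pos: [0.5834, -0.0968, -0.0031]
force: [-1.4, -9.9, -0.6]
```

```bash
python3 -m crank '[{"grip":1,"offset":[0,4,0],"angular":[0,0,0]},{"grip":1,"offset":[0,15,0],"angular":[0,0,0]},{"grip":1,"offset":[0,40,0],"angular":[0,0,0]},{"grip":1,"offset":[0,60,-20],"angular":[0,0,0]},{"grip":1,"offset":[0,80,-70],"angular":[0,0,0]},{"grip":1,"offset":[-40,120,-120],"angular":[0,0,0]},{"grip":1,"offset":[-60,150,-130],"angular":[0,0,0]},{"grip":1,"offset":[-60,150,-130],"angular":[0,0,0]}]'
python3 - <<'E'
from h import *
st()
d=vision.snapshot("top"); crop(d,265,160,405,265,5.6,"pics/t29.png")
e=vision.snapshot("side"); crop(e,260,150,370,260,5.4,"pics/s29.png")
E
```

```text
t: 30.7
tcp_pos: [0.4907, -0.2452, 0.1132]
tool_rot: [0.994, -0.016, 0.106, 0.003]
force: [1.0, -0.3, -0.3]
finger_gap: 0.0
t 30.7 station [ -51.1 -247.1] 113.2 q [-0.752  0.49   1.865  0.233  0.638  0.673] F [ 1.  -0.3 -0.3] gap 0.0
```

View pics/t29.png

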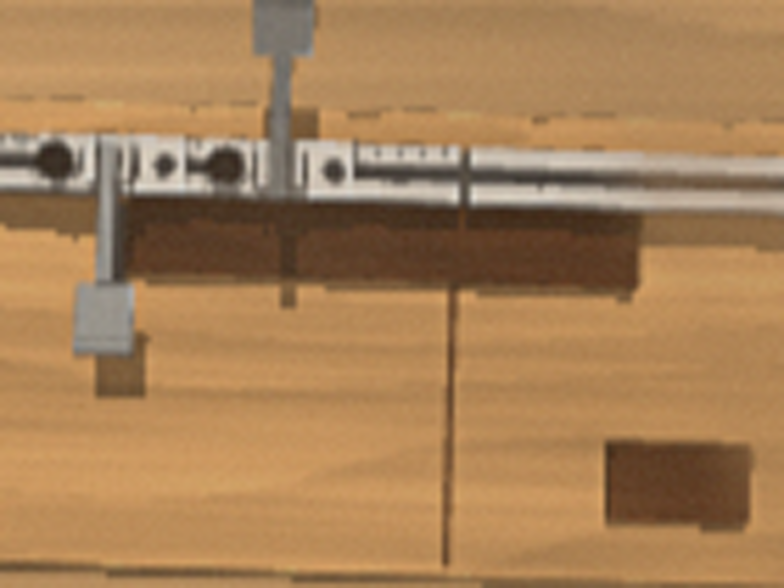

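View pics/s29.png

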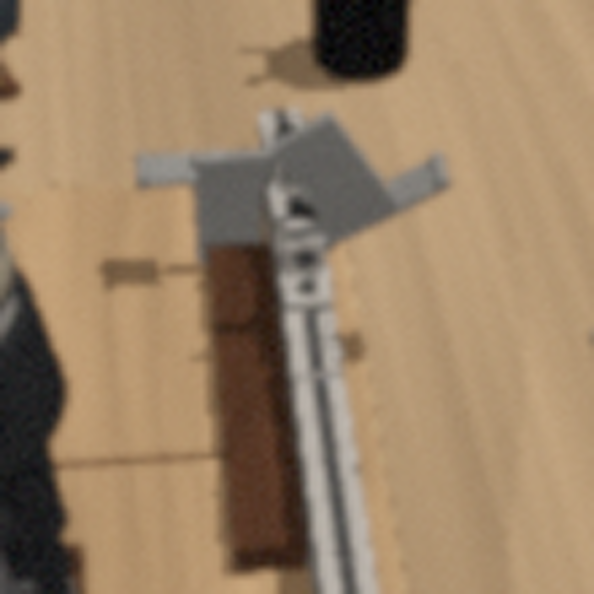

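Run:
```python
from h import *
d=vision.snapshot("top"); im=d["pixels"].astype(float)
S=lambda px,z: (ST["R"].T@(ray(d,px,z)[:2]-ST["t"])*1000)
F=[];B=[];C=[]
for c in list(range(291,309))+list(range(322,340))+list(range(350,376)):
    col=im[:,c,:].sum(1)
    g=np.diff(col)
    i=205+np.argmax(g[205:216]); w3=g[i-1:i+2].clip(0); r=(np.arange(i-1,i+2)*w3).sum()/w3.sum()+.5
    F.append(S((c,r),.036))
    j=190+np.argmin(g[190:201]); w3=-g[j-1:j+2].clip(max=0); r=(np.arange(j-1,j+2)*w3).sum()/w3.sum()+.5
    B.append(S((c,r),.068))
for n,A in(("strip front",F),("fence",B)):
    A=np.array(A); p=np.polyfit(A[:,1],A[:,0],1); res=A[:,0]-np.polyval(p,A[:,1]); ok=abs(res)<3; p=np.polyfit(A[ok,1],A[ok,0],1)
    print(n,p, np.polyval(p,[150,-85]).round(1), res.std().round(2))
```

```text
strip front [1.22400072e-03 8.98548623e+00] [9.2 8.9] 0.65
fence [5.05166093e-03 4.99294985e+01] [50.7 49.5] 0.25
```

Run:
```python
from h import *
eff((-40,36,110),goalR(0)); eff((-40,36,23),goalR(0))
```

```text
offset [2.6, -280.3, 31.8] ang [-0.1, -12.0, -0.2]
offset [-15.5, -280.2, 116.9] ang [-0.1, -12.0, -0.2]
```

```bash
python3 -m crank '[{"grip":1,"offset":[0,-50,10],"angular":[0,-6,0]},{"grip":1,"offset":[0,-100,20],"angular":[0,-12,0]},{"grip":1,"offset":[0,-150,25],"angular":[0,-12,0]},{"grip":1,"offset":[0,-200,30],"angular":[0,-12,0]},{"grip":1,"offset":[0,-245,30],"angular":[0,-12,0]},{"grip":1,"offset":[0,-280,35],"angular":[0,-12,0]},{"grip":1,"offset":[-8,-280,70],"angular":[0,-12,0]},{"grip":1,"offset":[-14,-280,105],"angular":[0,-12,0]},{"grip":1,"offset":[-15,-280,115],"angular":[0,-12,0]},{"grip":1,"offset":[-15,-280,115],"angular":[0,-12,0]}]'
python3 - <<'E'
from h import *
st()
E
```

```text
t: 31.85
tcp_pos: [0.5079, 0.0391, -0.0064]
tool_rot: [1.0, -0.014, -0.002, -0.001]
force: [-0.8, -0.3, 0.3]
finger_gap: -0.001
t 31.85 station [-41.8  37.5] -6.4 q [-0.143  0.721  1.863  0.002  0.563  1.453] F [-0.8 -0.3  0.3] gap -0.0
```

```bash
python3 -m crank '[{"grip":1,"offset":[12,0,0],"angular":[0,0,0]},{"grip":1,"offset":[24,0,0],"angular":[0,0,0]},{"grip":1,"offset":[32,0,0],"angular":[0,0,0]},{"grip":1,"offset":[36,0,0],"angular":[0,0,0]},{"grip":1,"offset":[39,0,0],"angular":[0,0,0]},{"grip":1,"offset":[41,0,0],"angular":[0,0,0]}]'| grep -E "tcp|force"; python3 -m crank '[{"grip":1,"offset":[1,0,0],"angular":[0,0,0]},{"grip":1,"offset":[2,0,0],"angular":[0,0,0]}]'| grep -E "tcp|force";python3 -m crank '[{"grip":1,"offset":[1,0,0],"angular":[0,0,0]},{"grip":1,"offset":[1,0,0],"angular":[0,0,0]}]'| grep -E "tcp|force"
```

```text
tcp_pos: [0.5503, 0.0365, -0.004]
force: [-0.1, 0.6, 0.3]
tcp_pos: [0.552, 0.0365, -0.0043]
force: [-0.2, -0.8, 0.4]
tcp_pos: [0.5526, 0.0365, -0.0045]
force: [-0.6, -0.4, 0.9]
```

```bash
python3 -m crank '[{"grip":1,"offset":[1,0,0],"angular":[0,0,0]},{"grip":1,"offset":[1.5,0,0],"angular":[0,0,0]}]'| grep -E "tcp|force"; python3 -m crank '[{"grip":1,"offset":[1,0,0],"angular":[0,0,0]},{"grip":1,"offset":[1.5,0,0],"angular":[0,0,0]}]'| grep -E "tcp|force"
python3 - <<'E'
from h import *
st()
e=vision.snapshot("side"); crop(e,260,150,370,260,5.4,"pics/s30.png")
E
```

```text
tcp_pos: [0.5525, 0.0365, -0.0045]
force: [-6.4, -1.0, 3.7]
tcp_pos: [0.5524, 0.0366, -0.0046]
force: [-7.4, -1.4, 6.2]
t 33.25 station [ 2.7 36.3] -4.6 q [-0.136  0.746  1.746  0.     0.657  1.463] F [-7.4 -1.4  6.2] gap -0.0
```

View pics/s30.png

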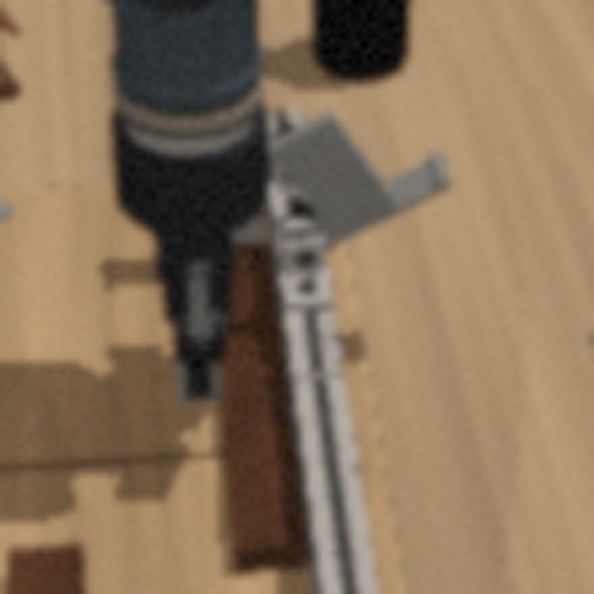

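```bash
python3 -m crank '[{"grip":1,"offset":[-8,0,0],"angular":[0,0,0]},{"grip":1,"offset":[-30,0,0],"angular":[0,0,0]},{"grip":1,"offset":[-70,0,-30],"angular":[0,0,0]},{"grip":1,"offset":[-90,30,-75],"angular":[0,0,0]},{"grip":1,"offset":[-90,80,-120],"angular":[0,0,0]},{"grip":1,"offset":[-90,130,-150],"angular":[0,0,0]},{"grip":1,"offset":[-80,180,-160],"angular":[0,0,0]},{"grip":1,"offset":[-60,230,-160],"angular":[0,0,0]},{"grip":1,"offset":[-60,280,-160],"angular":[0,0,0]},{"grip":1,"offset":[-60,280,-160],"angular":[0,0,0]}]'
python3 - <<'E'
from h import *
st()
d=vision.snapshot("top"); crop(d,265,160,405,265,5.6,"pics/t31.png"); cv2.imwrite("pics/t31f.png",d["pixels"][:,:,::-1])
e=vision.snapshot("side"); crop(e,270,150,340,220,8,"pics/s31.png")
E
```

```text
t: 34.3
tcp_pos: [0.4903, -0.2466, 0.1566]
tool_rot: [1.0, -0.016, 0.003, 0.002]
force: [-0.5, 1.0, -0.6]
finger_gap: -0.005
t 34.3 station [ -51.4 -248.6] 156.6 q [-6.700e-01  4.770e-01  1.674e+00  1.000e-03  9.840e-01  9.310e-01] F [-0.5  1.  -0.6] gap -0.0
```

View pics/t31.png

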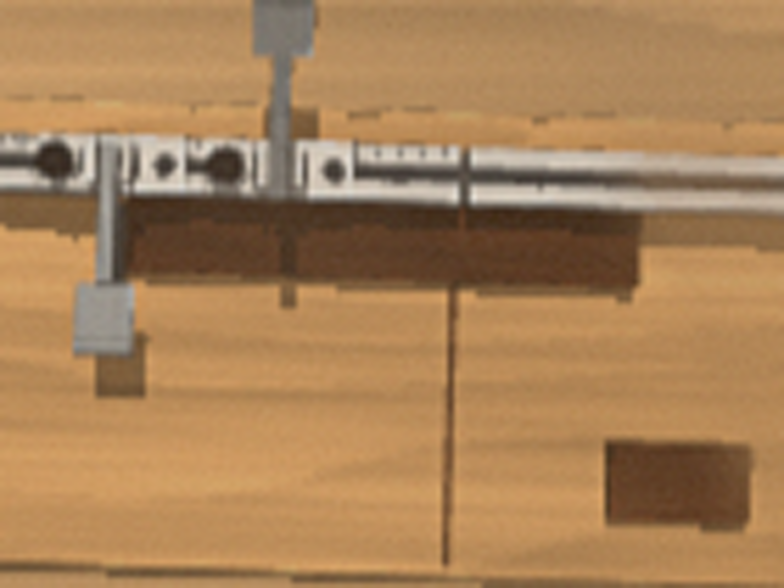

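View pics/s31.png

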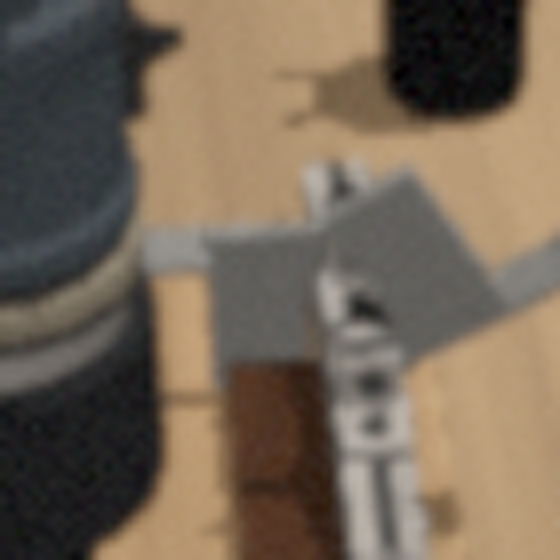

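View pics/t31f.png

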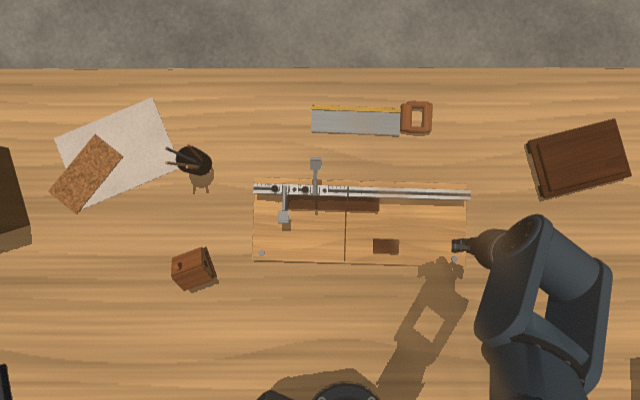

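Run:
```python
from h import *
print(manip.sign_off()); st()
```

```text
the job is handed in; nothing more can be done
None
the job is handed in; nothing more can be done
```

The board is changed over to the longer length, and I handed it in at about 34 s of the 72 s allowed. The last step was clear of the robot.

**What was done, in order:**
1. **Short stop:** I flipped it up and over with the fingertips, until it folded back parallel to how the long stop had been. The first try slipped off the thumb tab at about 25° and the arm dropped back to hanging. A second pass missed the tab entirely. I switched to a sideways-tilted tool, and that worked.
2. **Long stop:** I pushed it over from behind and let it down on the finger for the first part of the drop, then it fell free to hanging.
3. **Strip:** I pressed it to the fence, then pushed it along from the tail until it butted. I finished with a light press at mid-length.

**Last checks:**
- **Stops:** the side and top pictures show the short stop folded back and the long stop hanging with its tab level.
- **Butting:** the tail push stopped moving as the reaction force rose to about 10 N. The pictures show the strip's end at the blade.
- **Fence contact:** the mid-length press met firm resistance of about 7 N at the same distance from the fence as the earlier press.
- **Bystanders:** the house, saw, mug and cut piece look unmoved in the top view.

**Readings that disagreed:**
- The fingertips look about 25–30 mm shorter than the reported tool point, and I worked to what the pictures showed.
- The top picture put the strip's front about 41 mm from the fence face instead of 36 mm, before the last press. I put this down to the shadow edge. It also showed up to 1 mm of skew, and I trusted the contact forces instead.
- I didn't measure the joint angles directly; both stop positions are judged from the pictures.

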